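# Restock the glass-fronted medicine case

## Robot

A 7-joint arm with a two-finger parallel gripper is mounted at the origin on the work surface. World frame = base frame: x ahead of the robot, y to its left, z up, the work surface at z = 0. Lengths are in m, angles in rad, forces in N, time in s.
With the tool pointing down it reaches from about 0.4 to 0.875 m from the base axis. Payload 19.3 kg.
Tool frame: the origin (TCP) lies at the very end of the fingers, on their centre line; the grasp point (between the pads) lies 19 mm behind it; z points along the fingers, y is the direction in which the jaws open and shut (so a half turn about z gives the same grasp; the last joint's range is limited). The gripper opens to 85 mm and grips with 20 to 120 N. Pads are 22 mm wide; open, the fingers measure 114 mm over their backs; the gripper's body (76 mm by 85 mm) begins 54 mm behind the grasp point. The pads swing forward as they close: fully open they stand 13 mm farther back than shut.
Start: joints at [1.188, 0.521, -0.036, 1.599, 0.021, 1.021, -0.113], TCP at [0.192, -0.595, 0.231] pointing down, gripper open.
Joint ranges: [-2.91, 2.91], [-0.3, 2.13], [-1.5, 1.42], [0.17, 2.43], [-1.26, 4.41], [0.16, 1.93], [-2.52, 2.52]. Speed limits (rad/s): [1.89, 1.89, 2.39, 2.39, 3.01, 3.01, 3.01].

## Interface

Orientations are given as [roll, pitch, yaw] about the fixed x, y, z axes, in that order (R = Rz(yaw) Ry(pitch) Rx(roll)).
In Python, from workcell import bot, viewer gives the robot as it stands.
- The arm moves only by the shell command python3 -m creep 'ROWS' [FORCE]. ROWS is JSON, a list of rows, each an object of numbers: "rx", "ry", "rz": the turn, a rotation vector about the tool's x, y, z in degrees; "tx", "ty", "tz": the shift along the tool's x, y, z in mm; "hand": the closure, from -1 (fully open) to 1 (shut), so that 0 is half open. In form: [{"rx": .., "ry": .., "rz": .., "tx": .., "ty": .., "tz": .., "hand": ..}, ...]. A call has 1 to 8 rows; each row is the pose to reach, as a shift and turn from the pose commanded when the call began, along the tool's axes at that moment; what a row does not reach only later rows make up. A row lasts 1/10 s, in which the tool goes at most 50 mm and 8.59 degrees, less where a joint would pass 70% of its speed; a pose out of reach is approached as far as the arm can. A call with a gripper value outside its range is refused whole. The fingers move at their own pace and stop on an object; FORCE is the grip in N (left out, the last holds). Time passes only in rows, so rows that repeat a pose let the fingers close. It gives the time, the measured TCP pose, the force and the opening at its end, in the units of the state.
- bot.observe(): the state, without advancing time (a new reading comes with each control period).
- viewer.grab_frame(name): name is "scene" or "side" or "wrist"; returns a dict with "pixels" (384x512x3 uint8, blue, green, red), "vertical_fov" (degrees; the focal length in pixels is half the picture's height over the tangent of half this angle, whatever the lens; pixels are square), "cx", "cy" (the principal point, pixels), "rvec" (rotation vector, rad) and "tvec" (3), from world to camera coordinates, as OpenCV has them; the wrist camera has in their place "tool_from_camera" (4x4, takes a point from camera to tool coordinates, whose origin is the TCP and whose axes are the flange's). Camera axes: x right, y down, z forward; pixel columns grow to the right and rows downward; lengths in m; the calibration is good to about 2 mm. A picture is of the moment at which its call begins: read the wrist's pose just before it. There is no depth.
- bot.job_done(): hands the job in, once; it reports no verdict.
Trained networks look in a picture, given as the dict that the camera call returned (one of the last four; its "shot" number tells which), for a name from the list of things; names that differ only in an ending like _2 or _b are one class to them, and where a whole thing is asked for, a point or a joint stands for the part that bears it (a point fixed in the world has none). Each returns a list of dicts, best first, with "score" (0 to 1); they miss things now and then, are a little off and sometimes report something else, mostly with a low value. They report only what shows in the picture. A call takes as long as a camera call.
- viewer.outline_of(target, picture): "mask" (384x512 bool, what is visible of it) and "bbox" ([left, top, right, bottom] in pixels, round what is visible of it).
The state is a dict: "clock": time; "qpos": joint angles; "qd": joint speeds; "joint_efforts": joint torques, N m; "position": TCP position; "tool_rot": TCP orientation; "force": force on the tool from outside, world axes, zero at the start; "moment": the same for the moment, N m; "grip_width": finger opening in m.
Only numpy, scipy, OpenCV 4.12 (cv2) and the standard library are available. Lean on these libraries where they do the work, as an engineer would, in place of code of your own. Each camera call takes 0.05 s, during which the arm holds its last target.

## Task

Put the larger of the two cartons that stand on their own on the counter away in the stock case: slide the case's glass door open, push the carton endways and upright into the gap in the row of cartons until it is right against the back, then slide the door fully shut. Do not shove the stock already in the case out of place, and leave the other things on the counter alone.

Things in the scene. Friction and masses are not known exactly. Their poses are not given: they have to be found in the camera images.
- case: low blue wooden stock case fixed on the counter, glass top and back; 160 deep (its x) x 470 wide (y) x 134 mm high. Origin: centre of its underside. +x runs from its front (at x = -85 mm) to its back (inner face of the back at x = +60), +y to its left as the robot sees it. Floor inside and front sill are one flat surface 18 mm above the counter. Inner side walls at y = +-225
- doorway (a point): middle of the doorway's sill: case x = -85, y = -112, 18 mm above the counter; same axes as the case. The doorway is the right half of the front (case y = -225 to 0); the left half is closed by a fixed glass pane. An aluminium header 20 mm deep (case x = -85 to -65) overhangs the doorway, its underside 98 mm above the sill, its top 116 mm above the sill
- door (a joint): sliding glass door, 225 wide x 96 high x 6 mm, in the front track (its mid-plane at case x = -78 mm). Value in m: 0 = fully shut, over the doorway; it grows as the door slides to the case's +y, in front of the fixed pane, to 0.222 = fully open. It starts shut or ajar by up to 0.045, needs 1.5 to 3 N to slide and stays where it is left
- door_pull (a point): middle of the upright bar of the door's D-shaped steel pull: bar 10 mm thick, 68 mm tall (40 to 108 mm above the counter, middle at 74), its axis at case x = -113 mm (28 mm in front of the case's front) and 23 mm of free space behind it. With the door shut it lies at case y = -195 mm; it moves with the door
- carton: the carton to put away: the larger of the two cartons standing on their own on the counter, white card with printed bands, stiff, 120 long (its x) x 56 wide (y) x 80 mm high, 0.12 to 0.24 kg. Origin: centre of its underside. It goes in lengthwise, either end first, same side up as now; against the back, its origin is at case x = 0 and its near end at case x = -60
- stock_right: loose carton in the case, right of the gap, 115 long (x, along the case's x) x 44 wide (y) x 78 mm high; origin: centre of its underside. The gap, between its left side and the right side of stock_left, is 74 to 80 mm wide
- stock_left: carton in the case, on the left of the gap, loose, same kind and size as stock_right (115 x 44 x 78 mm); origin: centre of its underside
- stock_pair: two flat cartons stacked as one bundle in the case behind the fixed pane, loose, 112 x 75 x 72 mm; origin: centre of its underside
- jar: white pill jar with a screw cap on the counter, loose, 62 mm diameter, 88 mm high; origin: centre of its underside
- small_carton: small carton on the counter, loose, 70 x 42 x 62 mm high; origin: centre of its underside
- sanitizer: clear hand-gel bottle with a white pump, on the counter to the right, loose, 62 mm diameter, 155 mm high; origin: centre of its underside
- basket: blue slatted plastic picking basket on the counter to the left with an orange-banded carton in it, 150 x 200 x 70 mm; origin: centre of its underside

How it is judged:
By the outcome, as a careful person would: the job done as asked, in the order asked, and still so for the second after the job is handed in, with the robot touching nothing.
It also fails if it takes over 72 s, if anything falls off the work surface, if the arm or the gripper's body presses on something with over 40 N, if the wrist force passes 120 N, or if a joint passes its speed limit or range.

## Working session

There is one attempt and no reset: what is moved stays moved. The work goes in short steps, Python scripts to look and compute and a shell command to move; the robot and the scene stay as the last step left them, time stands still between calls to the robot, and variables do not carry over. Pictures are saved under pics/ and viewed, and the job is handed in when it is done.

```bash
ls; mkdir -p pics
cat > h.py <<'E'
import numpy as np, cv2
from workcell import bot, viewer
def K(p):
    f=192/np.tan(np.radians(p["vertical_fov"])/2)
    return f,p["cx"],p["cy"]
def cam(p,st=None):
    "R,t world->cam"
    if "rvec" in p:
        return cv2.Rodrigues(np.array(p["rvec"],float))[0],np.array(p["tvec"],float).reshape(3)
    T=np.eye(4);T[:3,:3]=toolR(st);T[:3,3]=st["position"]
    M=np.linalg.inv(T@np.array(p["tool_from_camera"]))
    return M[:3,:3],M[:3,3]
def toolR(st):
    from scipy.spatial.transform import Rotation as Ro
    return Ro.from_euler('xyz',st["tool_rot"]).as_matrix()
def proj(p,X,st=None):
    R,t=cam(p,st);f,cx,cy=K(p)
    c=np.atleast_2d(X)@R.T+t
    return np.c_[cx+f*c[:,0]/c[:,2],cy+f*c[:,1]/c[:,2]]
def ray(p,uv,z,st=None):
    "intersect pixel ray with plane z"
    R,t=cam(p,st);f,cx,cy=K(p)
    d=R.T@np.array([(uv[0]-cx)/f,(uv[1]-cy)/f,1]);o=-R.T@t
    return o+d*(z-o[2])/d[2]
E
python3 - <<'E'
from h import *
st=bot.observe();print({k:np.round(v,3).tolist() for k,v in st.items()})
for n in ["scene","side","wrist"]:
    p=viewer.grab_frame(n);cv2.imwrite(f"pics/a_{n}.png",p["pixels"]);print(n,[k for k in p if k!='pixels'],p.get("shot"),p["vertical_fov"],p["cx"],p["cy"])
    if n!="wrist":
        R,t=cam(p);print(-R.T@t)
    for o in ["case","carton","small_carton","door_pull","door","jar","stock_right","stock_left","sanitizer","basket"]:
        r=viewer.outline_of(o,p)
        print(o,[(round(float(x["score"]),2),[int(v) for v in x["bbox"]]) for x in r[:3]])
E
```

```text
pics
{'clock': 0.0, 'qpos': [1.188, 0.522, -0.036, 1.6, 0.021, 1.021, -0.113], 'qd': [-0.002, -0.002, -0.0, -0.001, -0.0, -0.0, -0.001], 'joint_efforts': [-0.0, -92.712, 1.98, -36.993, 0.018, 0.008, 0.0], 'position': [0.192, -0.594, 0.231], 'tool_rot': [-3.14, 0.0, 0.313], 'force': [0.819, -0.489, -0.61], 'moment': [0.025, -0.014, -0.003], 'grip_width': 0.085}
scene ['vertical_fov', 'cx', 'cy', 'rvec', 'tvec', 'shot'] 1 47.29357673080144 253.99114428899844 182.51230445040653
[ 1.46256797 -0.37838907  1.00264668]
case [(0.94, [208, 139, 372, 262])]
carton [(0.56, [290, 125, 329, 152])]
small_carton [(0.65, [140, 221, 167, 252])]
door_pull []
door [(0.46, [151, 170, 171, 198])]
jar []
stock_right [(0.5, [209, 139, 371, 262])]
stock_left []
sanitizer [(0.63, [65, 223, 103, 274])]
basket [(0.67, [363, 132, 438, 189])]
side ['vertical_fov', 'cx', 'cy', 'rvec', 'tvec', 'shot'] 2 57.81223646044257 256.808481877309 189.91699765861722
[ 0.96171517 -0.59809244  0.99757654]
case [(0.79, [237, 119, 334, 254])]
carton [(0.86, [243, 111, 276, 138])]
small_carton [(0.68, [188, 258, 218, 286]), (0.28, [158, 210, 181, 241])]
door_pull [(0.55, [235, 200, 245, 208])]
door [(0.47, [236, 198, 243, 203])]
jar [(0.68, [157, 209, 181, 237])]
stock_right []
stock_left []
sanitizer [(0.58, [133, 310, 175, 344])]
basket [(0.65, [304, 91, 360, 138])]
wrist ['vertical_fov', 'cx', 'cy', 'tool_from_camera', 'shot'] 3 67.35526460125122 258.32120793197294 191.86019409836325
case []
carton []
small_carton []
door_pull []
door []
jar []
stock_right []
stock_left []
sanitizer []
basket []
```

Run:
```python
import cv2,numpy as np
for n,b in (("scene",(50,110,450,290)),("side",(120,80,380,350))):
    i=cv2.imread(f"pics/a_{n}.png");x0,y0,x1,y1=b
    c=i[y0:y1,x0:x1];k=2 if n=="scene" else 2.2
    cv2.imwrite(f"pics/a_{n}_z.png",cv2.resize(c,None,fx=k,fy=k,interpolation=cv2.INTER_CUBIC))
```

```text
(no output)
```

View pics/a_scene.png

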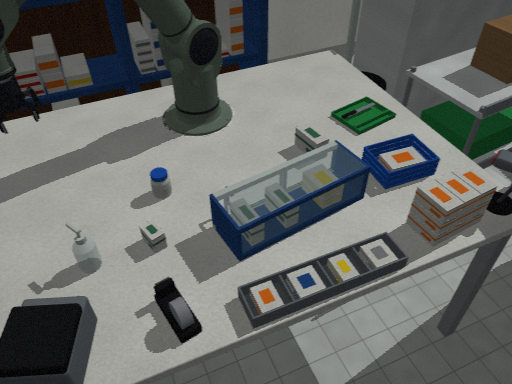

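View pics/a_side.png

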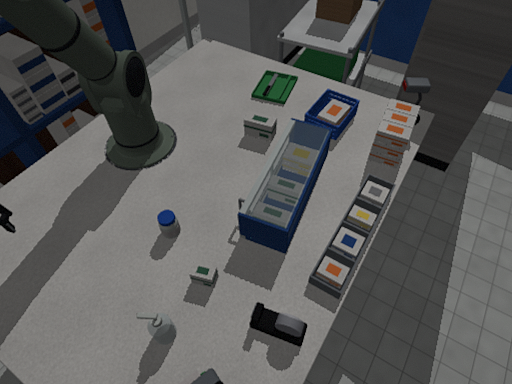

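View pics/a_wrist.png

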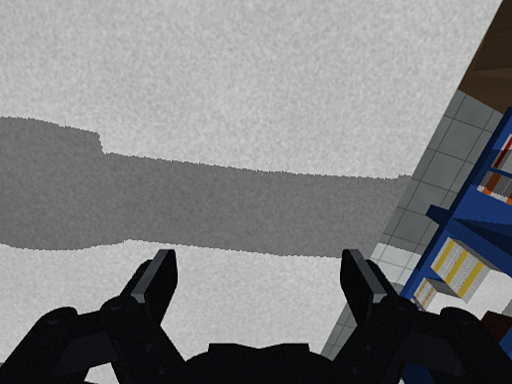

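```bash
sleep 0
```

```text
(no output)
```

View pics/a_scene_z.png

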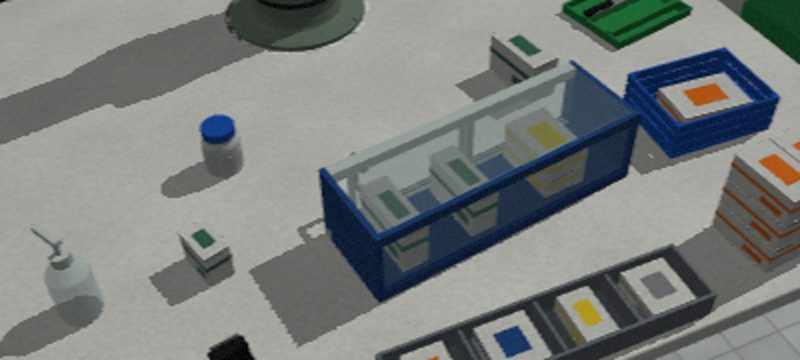

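View pics/a_side_z.png

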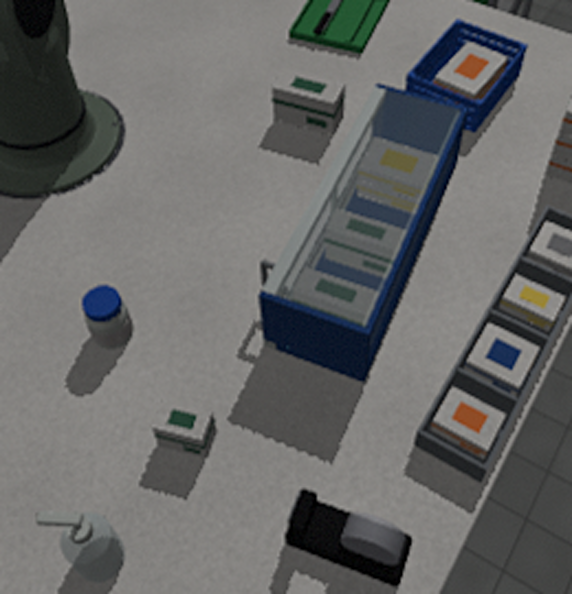

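```bash
cat >> h.py <<'E'
def T2(pose,P):
    x,y,a=pose;P=np.atleast_2d(np.array(P,float));c,s=np.cos(a),np.sin(a)
    return np.c_[x+c*P[:,0]-s*P[:,1],y+s*P[:,0]+c*P[:,1],P[:,2]]
def box(l,w,h,z=0,x0=None):
    xs=(-l/2,l/2) if x0 is None else x0
    return np.array([[x,y,zz] for zz in (z,z+h) for x in xs for y in (-w/2,w/2)])
E=[(0,1),(2,3),(0,2),(1,3),(4,5),(6,7),(4,6),(5,7),(0,4),(1,5),(2,6),(3,7)]
def wire(im,p,pts,col,st=None,s=3):
    q=proj(p,pts,st)*s
    for a,b in E: cv2.line(im,tuple(int(v) for v in q[a]),tuple(int(v) for v in q[b]),col,1,cv2.LINE_AA)
E
cat > fit.py <<'E'
from h import *
from scipy.optimize import least_squares
ps=viewer.grab_frame("side");pc=viewer.grab_frame("scene")
hx=[-.085,.075]
top=lambda x,y:[x,y,.134]
obs=[(ps,top(-.085,-.235),(239.1,212.7)),(ps,top(.075,-.235),(289,228.6)),(ps,top(.075,.235),(331.8,129)),(ps,top(-.085,.235),(291.8,120)),(ps,[.075,-.235,0],(285.5,251.4)),
(pc,top(-.085,-.235),(211,195)),(pc,top(.075,-.235),(241,229)),(pc,top(.075,.235),(370,165)),(pc,top(-.085,.235),(336,141.5)),(pc,[.075,-.235,0],(242,260))]
f=lambda q:np.concatenate([proj(p,T2(q,X))[0]-uv for p,X,uv in obs])
r=least_squares(f,[.7,0,0],loss='soft_l1');case=r.x;print("case",case.round(4),f(case).round(1))
for a,b in ((ps,'s'),(pc,'c')):
    for o in ("carton","small_carton","jar"):
        z=viewer.outline_of(o,a)
        print(b,o,[(round(float(x["score"]),2),[int(v) for v in x["bbox"]]) for x in z[:3]])
C=box(.16,.47,.134,x0=(-.085,.075))
for p,n,b in ((ps,"side",(120,80,380,350)),(pc,"scene",(130,110,390,290))):
    im=cv2.resize(p["pixels"],None,fx=3,fy=3,interpolation=cv2.INTER_CUBIC)
    wire(im,p,T2(case,C),(0,0,255))
    x0,y0,x1,y1=[3*v for v in b];im=im[y0:y1,x0:x1]
    cv2.imwrite(f"pics/b_{n}.png",cv2.resize(im,None,fx=.74,fy=.74) if n=="side" else im)
E
python3 fit.py
```

```text
case [0.6357 0.1038 0.1669] [ 0.  -0.1  0.7  1.4  1.2 -2.2 -0.5 -3.9  1.8  0.5 -0.9 -1.6 -1.3 -0.1
  1.1 -0.8  0.2 -3.7 -0.8  0.3]
s carton [(0.85, [243, 114, 278, 138]), (0.39, [238, 118, 334, 254])]
s small_carton [(0.75, [189, 260, 218, 288])]
s jar [(0.59, [157, 211, 180, 238])]
c carton [(0.79, [292, 123, 331, 151])]
c small_carton [(0.69, [140, 220, 167, 254])]
c jar [(0.75, [150, 170, 169, 201])]
```

View pics/b_side.png

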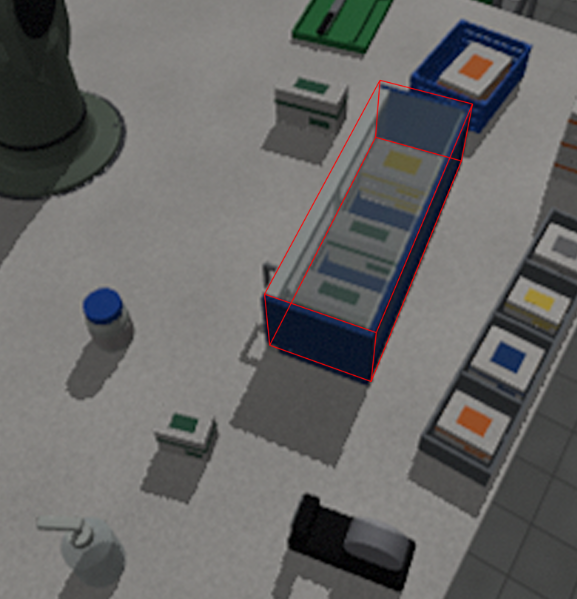

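View pics/b_scene.png

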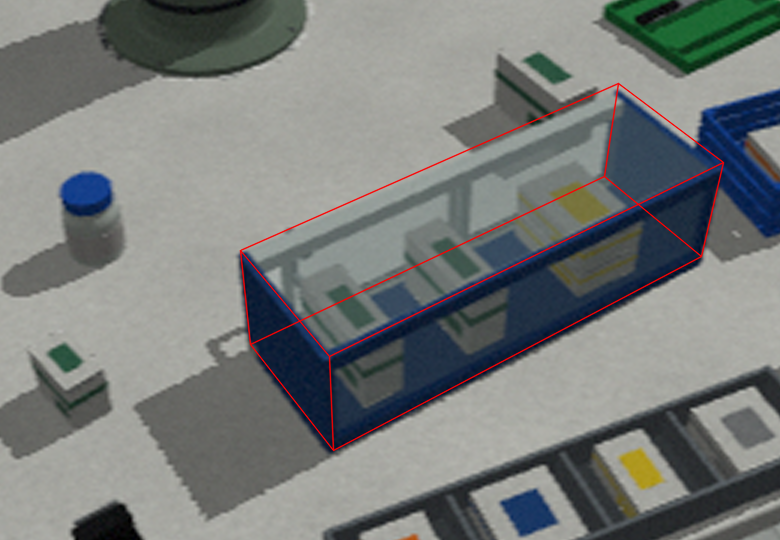

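Run:
```python
from h import *
a=cv2.resize(cv2.imread("pics/a_side.png")[100:150,235:290],None,fx=9,fy=9,interpolation=cv2.INTER_CUBIC)
b=cv2.resize(cv2.imread("pics/a_scene.png")[115:165,280:345],None,fx=9,fy=9,interpolation=cv2.INTER_CUBIC)[:, :]
im=np.zeros((450,0,3),np.uint8)
cv2.imwrite("pics/c_side.png",a);cv2.imwrite("pics/c_scene.png",b)
```

```text
(no output)
```

View pics/c_side.png

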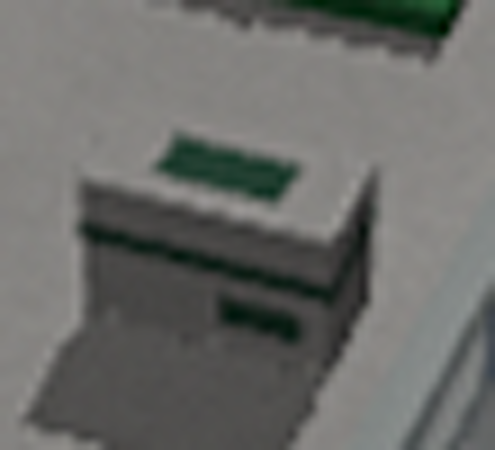

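View pics/c_scene.png

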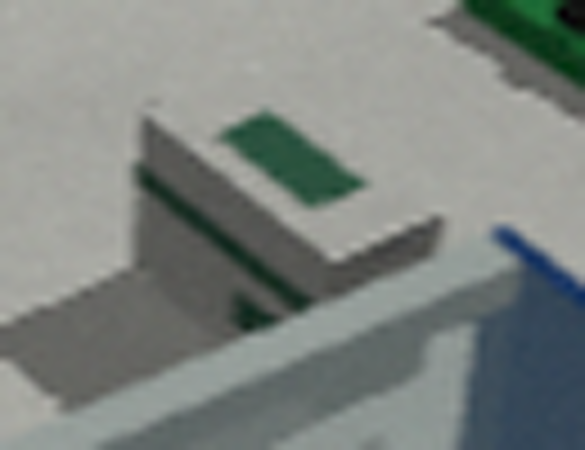

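```bash
cat > fit2.py <<'E'
from h import *
from scipy.optimize import least_squares
ps=viewer.grab_frame("side");pc=viewer.grab_frame("scene")
for uv in ((244.2,120.3),(271.9,127),(276.8,119.1)): print(ray(ps,uv,.08))
for uv in ((296.4,127.4),(317.2,144.1),(328.9,139.2)): print(ray(pc,uv,.08))
obs=[(ps,[-.06,-.028,.08],(244.2,120.3)),(ps,[.06,-.028,.08],(271.9,127)),(ps,[.06,.028,.08],(276.8,119.1)),(ps,[-.06,-.028,0],(244.4,136.1)),
(pc,[-.06,-.028,.08],(296.4,127.4)),(pc,[.06,-.028,.08],(317.2,144.1)),(pc,[.06,.028,.08],(328.9,139.2))]
f=lambda q:np.concatenate([proj(p,T2(q,X))[0]-uv for p,X,uv in obs])
r=least_squares(f,[.45,.3,-.1]);print(r.x,f(r.x).round(1))
def pt(n,h):
    A=[];b=[]
    for a,p in ((0,ps),(1,pc)):
        z=viewer.outline_of(n,p)
        if z:
            m=z[0]["bbox"];print(n,ray(p,((m[0]+m[2])/2,(m[1]+m[3])/2),h))
pt("jar",.044);pt("small_carton",.031);pt("sanitizer",.07)
E
python3 fit2.py
```

```text
[0.33782451 0.26093048 0.08      ]
[0.45142718 0.28419378 0.08      ]
[0.4444175  0.33369165 0.08      ]
[0.34255304 0.26766769 0.08      ]
[0.45780714 0.28720676 0.08      ]
[0.45032   0.3377082 0.08     ]
[0.39209388 0.30101597 0.1802104 ] [ 0.3 -0.2  1.   0.4  1.1 -0.7  1.  -1.1 -1.8 -0.3 -1.  -0.1 -0.2 -0.8]
jar [ 0.38810234 -0.25053078  0.044     ]
jar [ 0.39926346 -0.24840494  0.044     ]
small_carton [ 0.58354762 -0.32644714  0.031     ]
small_carton [ 0.57809607 -0.32225475  0.031     ]
sanitizer [ 0.58083031 -0.51952589  0.07      ]
sanitizer [ 0.58582705 -0.50618094  0.07      ]
```

```bash
python3 - <<'E'
from h import *
ps=viewer.grab_frame("side")
case=[.6357,.1038,.1669]
for d in (0,.015,.03,.045):
    print(d,proj(ps,T2(case,[[-.113,-.195+d,.108],[-.113,-.195+d,.04]])).round(1).tolist())
a=cv2.resize(ps["pixels"][185:245,215:275],None,fx=10,fy=10,interpolation=cv2.INTER_CUBIC)
cv2.imwrite("pics/d.png",a)
E
python3 -m creep '[{"rz":8.4,"tx":0,"ty":0,"tz":-70},{"rz":8.4,"tx":446,"ty":-371,"tz":-70},{"rz":8.4,"tx":446,"ty":-371,"tz":-70},{"rz":8.4,"tx":446,"ty":-371,"tz":-70},{"rz":8.4,"tx":446,"ty":-371,"tz":-70},{"rz":8.4,"tx":446,"ty":-371,"tz":-70},{"rz":8.4,"tx":446,"ty":-371,"tz":-70},{"rz":8.4,"tx":446,"ty":-371,"tz":-70}]' 30
```

```text
0 [[236.8, 204.6], [238.1, 216.6]]
0.015 [[238.8, 201.1], [240.0, 213.1]]
0.03 [[240.8, 197.5], [241.9, 209.6]]
0.045 [[242.7, 194.0], [243.7, 206.2]]schema error: expected keys rx, ry, rz, tx, ty, tz, hand
```

View pics/d.png

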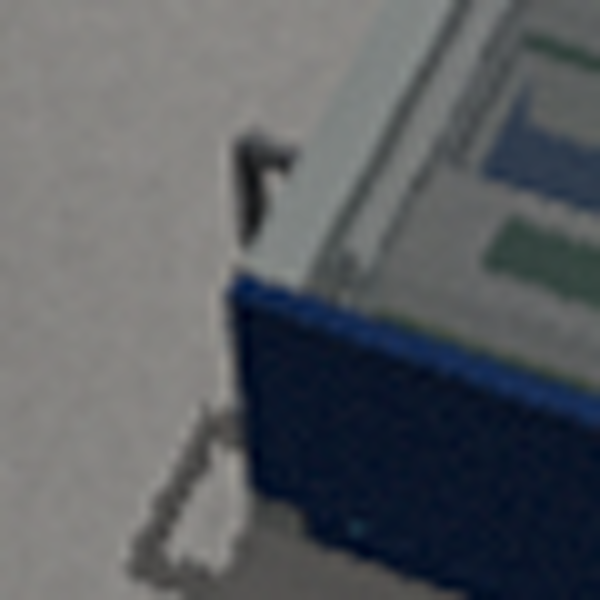

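```bash
python3 -m creep '[{"rx":0,"ry":0,"rz":8.4,"tx":40,"ty":0,"tz":-40,"hand":-1},{"rx":0,"ry":0,"rz":8.4,"tx":446,"ty":-371,"tz":-70,"hand":-1},{"rx":0,"ry":0,"rz":8.4,"tx":446,"ty":-371,"tz":-70,"hand":-1},{"rx":0,"ry":0,"rz":8.4,"tx":446,"ty":-371,"tz":-70,"hand":-1},{"rx":0,"ry":0,"rz":8.4,"tx":446,"ty":-371,"tz":-70,"hand":-1},{"rx":0,"ry":0,"rz":8.4,"tx":446,"ty":-371,"tz":-70,"hand":-1},{"rx":0,"ry":0,"rz":8.4,"tx":446,"ty":-371,"tz":-70,"hand":-1},{"rx":0,"ry":0,"rz":8.4,"tx":446,"ty":-371,"tz":-70,"hand":-1}]' 30
python3 - <<'E'
from h import *
st=bot.observe();print({k:np.round(v,4).tolist() for k,v in st.items()})
E
```

```text
clock: 3.3
position: [0.4012, -0.2794, 0.2889]
tool_rot: [3.141, -0.0, 0.166]
force: [1.3, -1.3, 0.5]
grip_width: 0.0853
{'clock': 3.3, 'qpos': [0.606, 0.2426, -0.1439, 1.8713, 0.0404, 1.0298, -0.9593], 'qd': [-0.7714, -0.1256, -0.2954, 0.087, 0.0617, 0.0408, -1.0854], 'joint_efforts': [11.0419, -65.4041, 2.3863, -35.5953, -0.1786, 0.1367, 3.6945], 'position': [0.4012, -0.2794, 0.2889], 'tool_rot': [3.1411, -0.0004, 0.1661], 'force': [1.3437, -1.2924, 0.4983], 'moment': [-0.0584, -0.0079, -0.0241], 'grip_width': 0.0853}
```

```bash
cat >> h.py <<'E'
import json,os
def C(): return json.load(open("case.json")) if os.path.exists("case.json") else [.6357,.1038,.1669]
def incase(P,c=None):
    x,y,a=c or C();P=np.array(P);dx,dy=P[0]-x,P[1]-y
    return np.array([np.cos(a)*dx+np.sin(a)*dy,-np.sin(a)*dx+np.cos(a)*dy,P[2]])
def show():
    st=bot.observe();print("t",round(st["clock"],2),"pos",np.round(st["position"],4),"case",incase(st["position"]).round(4),"rot",np.degrees(st["tool_rot"]).round(1),"F",np.round(st["force"],1),"w",round(st["grip_width"],4),"q",np.round(st["qpos"],2).tolist())
    return st
E
python3 - <<'E'
from h import *
show()
p=viewer.grab_frame("wrist");print(np.array(p["tool_from_camera"]).round(3))
show()
E
```

```text
t 3.3 pos [ 0.4012 -0.2794  0.2889] case [-0.2949 -0.3389  0.2889] rot [180.   -0.    9.5] F [ 1.3 -1.3  0.5] w 0.0853 q [0.61, 0.24, -0.14, 1.87, 0.04, 1.03, -0.96]
[[-0.001 -0.945 -0.326  0.085]
 [ 1.    -0.001 -0.001  0.   ]
 [ 0.    -0.326  0.945 -0.143]
 [ 0.     0.     0.     1.   ]]
t 3.35 pos [ 0.4056 -0.2724  0.2895] case [-0.2894 -0.3327  0.2895] rot [-179.9   -0.2   10. ] F [ 7.7 10.5  1.5] w 0.0854 q [0.6, 0.24, -0.15, 1.87, 0.04, 1.03, -0.97]
```

```bash
python3 -m creep '[{"rx":0,"ry":0,"rz":0,"tx":130,"ty":-200,"tz":-10,"hand":-1},{"rx":0,"ry":0,"rz":0,"tx":130,"ty":-200,"tz":-10,"hand":-1},{"rx":0,"ry":0,"rz":0,"tx":130,"ty":-200,"tz":-10,"hand":-1},{"rx":0,"ry":0,"rz":0,"tx":130,"ty":-200,"tz":-10,"hand":-1},{"rx":0,"ry":0,"rz":0,"tx":130,"ty":-200,"tz":-10,"hand":-1},{"rx":0,"ry":0,"rz":0,"tx":130,"ty":-200,"tz":-10,"hand":-1},{"rx":0,"ry":0,"rz":0,"tx":130,"ty":-200,"tz":-10,"hand":-1}]' 30
cat > wv.py <<'E'
from h import *
import sys
st=show();p=viewer.grab_frame("wrist")
im=cv2.resize(p["pixels"],None,fx=1.5,fy=1.5,interpolation=cv2.INTER_CUBIC)
c=C()
wire(im,p,T2(c,box(.16,.47,.134,x0=(-.085,.075))),(0,0,255),st,1.5)
cv2.imwrite(f"pics/{sys.argv[1]}.png",im)
cv2.imwrite(f"pics/{sys.argv[1]}_raw.png",p["pixels"])
for o in ["door_pull","stock_right","stock_left","carton"]:
    r=viewer.outline_of(o,p)
    print(o,[(round(float(x["score"]),2),[int(v) for v in x["bbox"]]) for x in r[:3]])
E
python3 wv.py e
```

```text
clock: 4.05
position: [0.4958, -0.0619, 0.2984]
tool_rot: [-3.142, 0.0, 0.168]
force: [-0.3, 0.1, 0.5]
grip_width: 0.0851
t 4.05 pos [ 0.4958 -0.0619  0.2984] case [-0.1655 -0.1402  0.2984] rot [-180.     0.     9.6] F [-0.3  0.1  0.5] w 0.0851 q [0.24, 0.26, -0.29, 1.83, 0.08, 1.07, -1.48]
door_pull [(0.63, [275, 98, 287, 128])]
stock_right [(0.74, [339, 218, 396, 271])]
stock_left []
carton [(0.91, [2, 141, 47, 235])]
```

View pics/e.png

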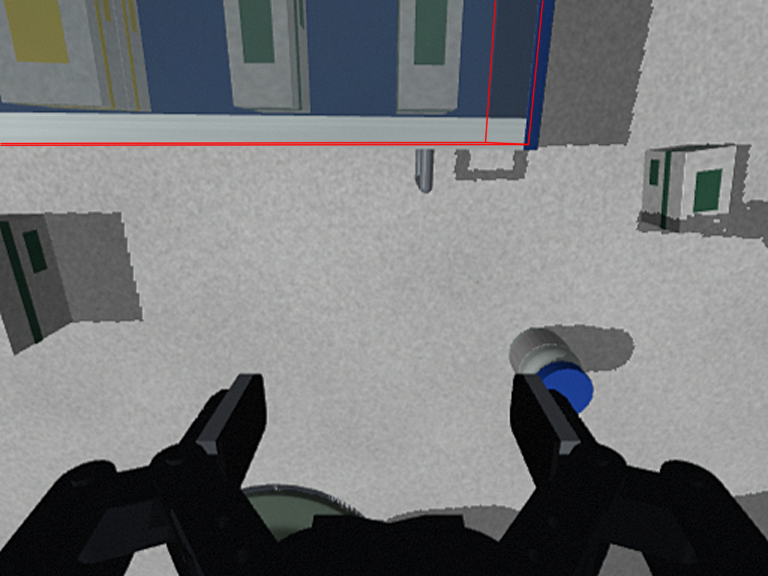

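```bash
python3 -m creep '[{"rx":0,"ry":0,"rz":0,"tx":50,"ty":0,"tz":0,"hand":-1},{"rx":0,"ry":0,"rz":0,"tx":80,"ty":0,"tz":0,"hand":-1},{"rx":0,"ry":0,"rz":0,"tx":80,"ty":0,"tz":0,"hand":-1},{"rx":0,"ry":0,"rz":0,"tx":80,"ty":0,"tz":0,"hand":-1}]' 30
python3 wv.py f
```

```text
clock: 4.7
position: [0.5744, -0.0497, 0.298]
tool_rot: [-3.141, 0.001, 0.166]
force: [0.0, 0.4, 0.0]
grip_width: 0.0855
t 4.7 pos [ 0.5744 -0.0497  0.298 ] case [-0.086  -0.1412  0.298 ] rot [-1.8e+02  1.0e-01  9.5e+00] F [0.  0.4 0. ] w 0.0855 q [0.19, 0.39, -0.28, 1.64, 0.12, 1.13, -1.53]
door_pull [(0.61, [273, 173, 283, 195])]
stock_right []
stock_left []
carton [(0.67, [0, 193, 56, 284])]
```

View pics/f.png

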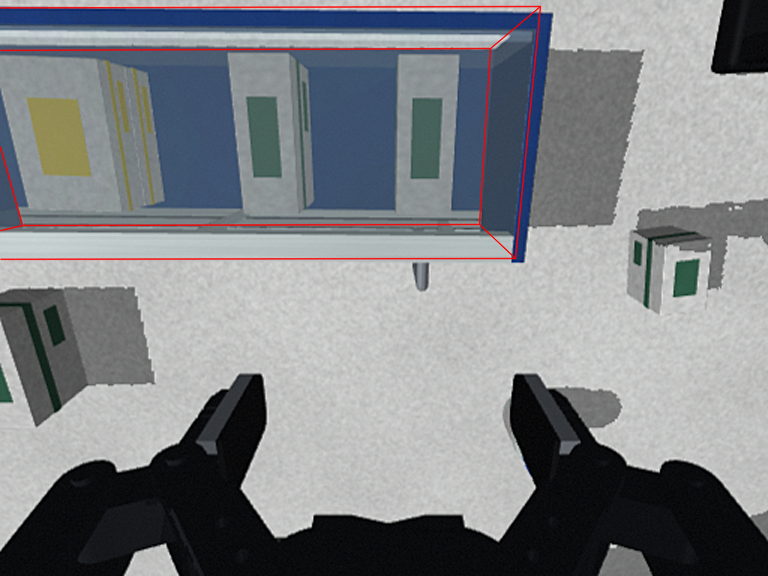

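Run:
```python
from h import *
i=cv2.imread("pics/f_raw.png")
cv2.imwrite("pics/f1.png",cv2.resize(i[0:190,250:390],None,fx=4,fy=4,interpolation=cv2.INTER_CUBIC)[:600])
cv2.imwrite("pics/f2.png",cv2.resize(i[0:190,0:250],None,fx=3.1,fy=3.1,interpolation=cv2.INTER_CUBIC))
cv2.imwrite("pics/f3.png",cv2.resize(i[130:200,250:390],None,fx=5,fy=5,interpolation=cv2.INTER_CUBIC))
```

```text
(no output)
```

View pics/f1.png

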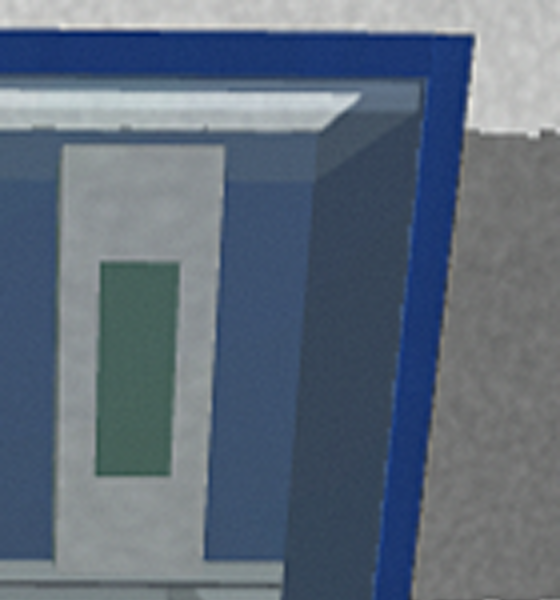

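View pics/f2.png

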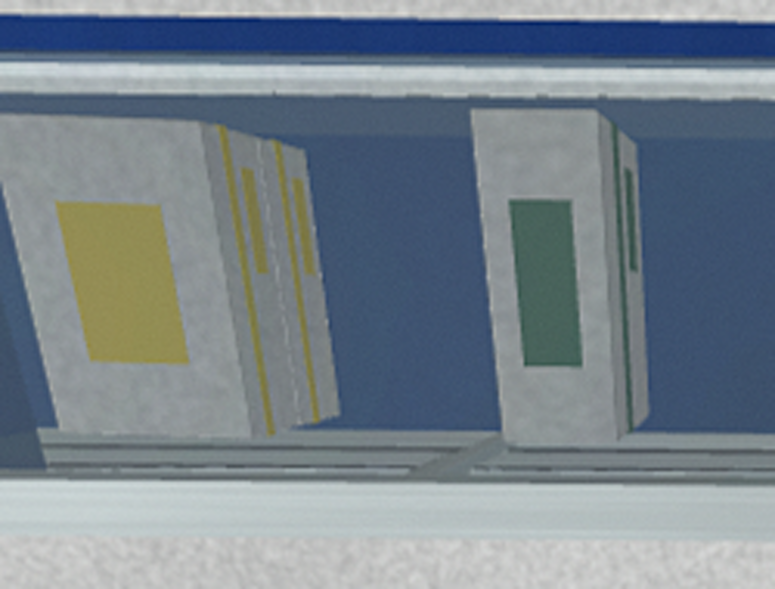

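View pics/f3.png

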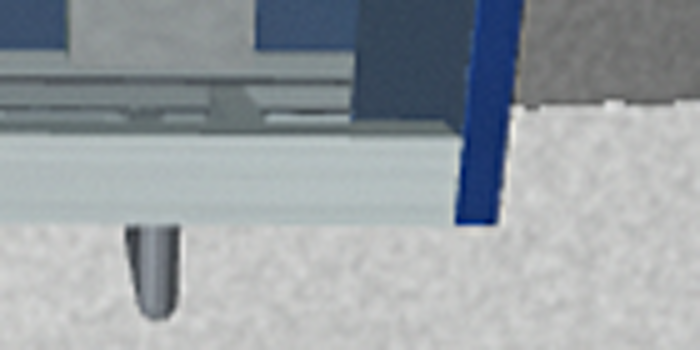

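```bash
cat > fit3.py <<'E'
from h import *
from scipy.optimize import least_squares
st=show();p=viewer.grab_frame("wrist");ps=viewer.grab_frame("side");pc=viewer.grab_frame("scene")
top=lambda x,y:[x,y,.134]
old=[(ps,top(-.085,-.235),(239.1,212.7)),(ps,top(.075,-.235),(289,228.6)),(ps,top(.075,.235),(331.8,129)),(ps,top(-.085,.235),(291.8,120)),
(pc,top(-.085,-.235),(211,195)),(pc,top(.075,-.235),(241,229)),(pc,top(.075,.235),(370,165)),(pc,top(-.085,.235),(336,141.5))]
wr=[(top(.075,-.235),(368.5,9)),(top(-.085,-.235),(349.6,174.8))]
ln=[(-.085,((0,171.9),(250,174.2))),(.075,((0,5.5),(250,7.1)))]
def f(q,w=.15):
    r=[proj(p,T2(q,X),st)[0]-uv for X,uv in wr]
    for x,uvs in ln:
        for uv in uvs: r.append([300*(incase(ray(p,uv,.134,st),list(q))[0]-x)/.31])
    r+=[w*(proj(a,T2(q,X))[0]-uv) for a,X,uv in old]
    return np.concatenate(r)
for w in (0,.15,.5):
    r=least_squares(lambda q:f(q,w),[.636,.1,.16]);print(w,r.x.round(4),f(r.x,w)[:8].round(1))
r=least_squares(lambda q:f(q,.15),[.636,.1,.16])
json.dump(r.x.tolist(),open("case.json","w"))
for n,uv in dict(SRbl=(265.5,36.5),SRbr=(306.2,36.5),SRfl=(263.8,142),SRfr=(301,141),SLbl=(470/3.1,35.5),SLbr=(192.6,35.5),SLfr=(199.4,142),SLfl=(162.9,142.6)).items(): print(n,incase(ray(p,uv,.096,st)).round(4))
print("pull bar bottom tip", incase(ray(p,(250+160/5,130+300/5),.104,st)))
show()
E
python3 fit3.py
```

```text
t 4.95 pos [ 0.5741 -0.0497  0.2989] case [-0.0862 -0.1411  0.2989] rot [180.   -0.    9.5] F [-0.  -0.6 -0. ] w 0.0852 q [0.19, 0.39, -0.28, 1.64, 0.12, 1.13, -1.53]
0 [0.6362 0.0959 0.1561] [ 0.2 -0.4 -0.2  0.2  0.3  0.  -0.4  0.3]
0.15 [0.6362 0.096  0.1561] [ 0.1 -0.4 -0.2  0.2  0.3  0.  -0.4  0.3]
0.5 [0.6362 0.0964 0.1564] [-0.4 -0.6 -0.6  0.1  0.2 -0.1 -0.4  0.1]
SRbl [ 0.0574 -0.1406  0.096 ]
SRbr [ 0.0577 -0.1842  0.096 ]
SRfl [-0.0554 -0.1404  0.096 ]
SRfr [-0.0539 -0.1849  0.096 ]
SLbl [ 0.0573 -0.0187  0.096 ]
SLbr [ 0.0577 -0.0626  0.096 ]
SLfr [-0.0561 -0.0632  0.096 ]
SLfl [-0.0572 -0.0194  0.096 ]
pull bar bottom tip [-0.11325648 -0.16364084  0.104     ]
t 5.1 pos [ 0.5743 -0.0494  0.2988] case [-0.0837 -0.134   0.2988] rot [180.   -0.    9.5] F [0.2 0.1 0.8] w 0.0853 q [0.19, 0.39, -0.28, 1.64, 0.12, 1.13, -1.53]
```

```bash
python3 -m creep '[{"rx":0,"ry":0,"rz":0.6,"tx":-29,"ty":30,"tz":10,"hand":0.2},{"rx":0,"ry":0,"rz":0.6,"tx":-29,"ty":30,"tz":50,"hand":0.2},{"rx":0,"ry":0,"rz":0.6,"tx":-29,"ty":30,"tz":100,"hand":0.2},{"rx":0,"ry":0,"rz":0.6,"tx":-29,"ty":30,"tz":150,"hand":0.2},{"rx":0,"ry":0,"rz":0.6,"tx":-29,"ty":30,"tz":165,"hand":0.2},{"rx":0,"ry":0,"rz":0.6,"tx":-29,"ty":30,"tz":165,"hand":0.2},{"rx":0,"ry":0,"rz":0.6,"tx":-29,"ty":30,"tz":165,"hand":0.2}]' 30
python3 wv.py g
```

```text
clock: 5.8
position: [0.5513, -0.0836, 0.1344]
tool_rot: [3.141, -0.001, 0.156]
force: [-0.2, -0.5, 0.3]
grip_width: 0.0343
t 5.8 pos [ 0.5513 -0.0836  0.1344] case [-0.1117 -0.1642  0.1344] rot [180.   -0.    8.9] F [-0.2 -0.5  0.3] w 0.0343 q [0.22, 0.55, -0.24, 1.86, 0.18, 0.76, -1.54]
door_pull [(0.61, [246, 205, 266, 237])]
stock_right []
stock_left []
carton []
```

View pics/g.png

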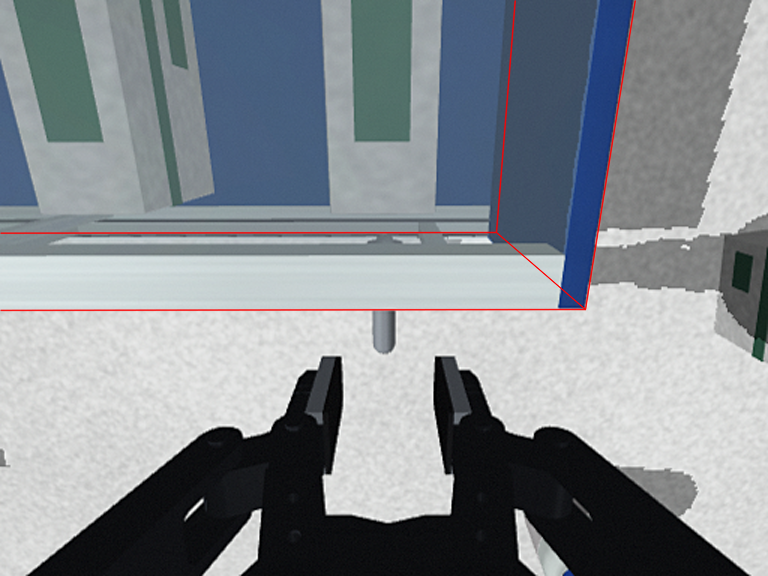

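```bash
python3 -m creep '[{"rx":0,"ry":0,"rz":0,"tx":-1,"ty":0,"tz":35,"hand":0.2},{"rx":0,"ry":0,"rz":0,"tx":-1,"ty":0,"tz":66,"hand":0.2},{"rx":0,"ry":0,"rz":0,"tx":-1,"ty":-5,"tz":66,"hand":0.2},{"rx":0,"ry":0,"rz":0,"tx":-1,"ty":-13,"tz":66,"hand":0.2},{"rx":0,"ry":0,"rz":0,"tx":-1,"ty":-20,"tz":66,"hand":0.2},{"rx":0,"ry":0,"rz":0,"tx":-1,"ty":-35,"tz":66,"hand":0.2},{"rx":0,"ry":0,"rz":0,"tx":-1,"ty":-50,"tz":66,"hand":0.2},{"rx":0,"ry":0,"rz":0,"tx":-1,"ty":-65,"tz":66,"hand":0.2}]' 30
python3 -c "
from h import *
show()"
```

```text
clock: 6.85
position: [0.5401, -0.018, 0.0683]
tool_rot: [3.142, -0.001, 0.156]
force: [0.8, -2.0, 2.5]
grip_width: 0.0342
t 6.85 pos [ 0.5401 -0.018   0.0683] case [-0.1127 -0.0976  0.0683] rot [ 1.8e+02 -1.0e-01  8.9e+00] F [ 0.8 -2.   2.5] w 0.0342 q [0.08, 0.63, -0.21, 1.94, 0.22, 0.59, -1.69]
```

```bash
python3 -m creep '[{"rx":0,"ry":0,"rz":0,"tx":0,"ty":-20,"tz":0,"hand":0.2},{"rx":0,"ry":0,"rz":0,"tx":0,"ty":-40,"tz":0,"hand":0.2},{"rx":0,"ry":0,"rz":0,"tx":0,"ty":-60,"tz":0,"hand":0.2},{"rx":0,"ry":0,"rz":0,"tx":0,"ty":-80,"tz":0,"hand":0.2},{"rx":0,"ry":0,"rz":0,"tx":0,"ty":-100,"tz":0,"hand":0.2},{"rx":0,"ry":0,"rz":0,"tx":0,"ty":-115,"tz":0,"hand":0.2},{"rx":0,"ry":0,"rz":0,"tx":0,"ty":-128,"tz":0,"hand":0.2},{"rx":0,"ry":0,"rz":0,"tx":0,"ty":-133,"tz":0,"hand":0.2}]' 30
python3 -c "
from h import *
show()"
python3 -m creep '[{"rx":0,"ry":0,"rz":0,"tx":0,"ty":-4,"tz":0,"hand":0.2},{"rx":0,"ry":0,"rz":0,"tx":0,"ty":-6,"tz":0,"hand":0.2},{"rx":0,"ry":0,"rz":0,"tx":0,"ty":-6,"tz":0,"hand":0.2}]' 30
python3 -c "
from h import *
show()"
```

```text
clock: 7.65
position: [0.5188, 0.1135, 0.0676]
tool_rot: [-3.141, 0.0, 0.157]
force: [0.7, -1.4, 1.6]
grip_width: 0.0341
t 7.65 pos [0.5188 0.1135 0.0676] case [-0.1132  0.0356  0.0676] rot [-180.    0.    9.] F [ 0.7 -1.4  1.6] w 0.0341 q [-0.18, 0.62, -0.2, 1.96, 0.21, 0.58, -1.93]
clock: 7.95
position: [0.5183, 0.1173, 0.0675]
tool_rot: [3.141, 0.0, 0.155]
force: [-0.5, 0.1, 0.8]
grip_width: 0.0341
t 7.95 pos [0.5183 0.1173 0.0675] case [-0.1132  0.0394  0.0675] rot [180.    0.    8.9] F [-0.5  0.1  0.8] w 0.0341 q [-0.19, 0.62, -0.19, 1.96, 0.21, 0.58, -1.94]
```

```bash
python3 -m creep '[{"rx":0,"ry":0,"rz":0,"tx":0,"ty":3,"tz":0,"hand":0},{"rx":0,"ry":0,"rz":0,"tx":0,"ty":3,"tz":-50,"hand":0},{"rx":0,"ry":0,"rz":0,"tx":-40,"ty":50,"tz":-100,"hand":-1},{"rx":0,"ry":0,"rz":0,"tx":-40,"ty":100,"tz":-150,"hand":-1},{"rx":0,"ry":0,"rz":0,"tx":-40,"ty":100,"tz":-200,"hand":-1},{"rx":0,"ry":0,"rz":0,"tx":-40,"ty":100,"tz":-200,"hand":-1},{"rx":0,"ry":0,"rz":0,"tx":-40,"ty":100,"tz":-200,"hand":-1}]' 30
python3 wv.py i
```

```text
clock: 8.65
position: [0.496, 0.0103, 0.272]
tool_rot: [3.14, -0.007, 0.152]
force: [-0.6, 0.4, -0.0]
grip_width: 0.0854
t 8.65 pos [0.496  0.0103 0.272 ] case [-0.1519 -0.0628  0.272 ] rot [179.9  -0.4   8.7] F [-0.6  0.4 -0. ] w 0.0854 q [0.06, 0.27, -0.25, 1.88, 0.08, 0.99, -1.64]
door_pull [(0.88, [169, 111, 190, 141])]
stock_right [(0.38, [486, 101, 512, 162])]
stock_left []
carton [(0.67, [1, 158, 85, 261]), (0.58, [0, 0, 460, 142])]
```

View pics/i.png

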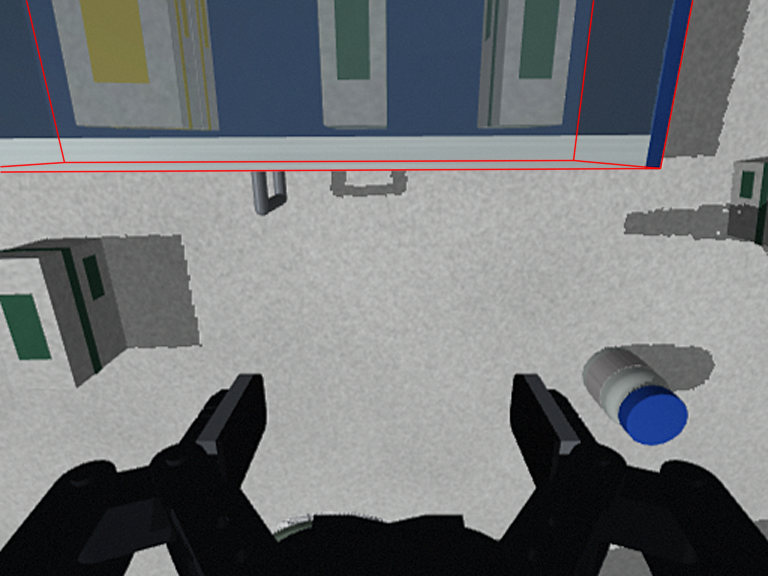

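Run:
```python
from h import *
st=show();p=viewer.grab_frame("wrist")
print(viewer.outline_of("door_pull",p)[0]["bbox"])
print(p["pixels"].shape)
for uv in ((174,141),(176,138)): print(incase(ray(p,uv,.105,st)), incase(ray(p,uv,.04,st)))
for y in (.01,.02,.027): print(y,proj(p,T2(C(),[[-.113,y,.108],[-.113,y,.04]]),st).round(1).tolist())
i=cv2.resize(p["pixels"][90:160,140:240],None,fx=6,fy=6,interpolation=cv2.INTER_CUBIC);cv2.imwrite("pics/j.png",i)
```

```text
t 8.9 pos [0.4938 0.013  0.2665] case [-0.1536 -0.0598  0.2665] rot [-1.8e+02  1.0e-01  9.0e+00] F [-0.4  0.7 -0. ] w 0.0854 q [0.05, 0.28, -0.25, 1.88, 0.08, 0.99, -1.64]
[171.0, 106.7, 191.4, 142.0]
(384, 512, 3)
[-0.11758696  0.02924819  0.105     ] [-0.12804402  0.04828273  0.04      ]
[-0.11444616  0.02684286  0.105     ] [-0.12423238  0.04536365  0.04      ]
0.01 [[191.3, 137.0], [203.2, 129.0]]
0.02 [[181.7, 137.0], [195.3, 129.0]]
0.027 [[174.9, 137.0], [189.7, 129.0]]
```

View pics/j.png

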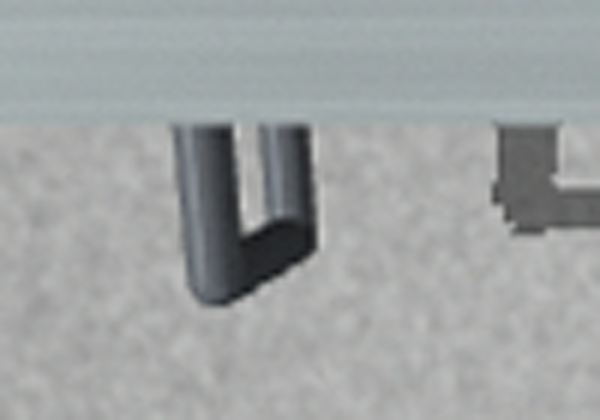

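```bash
cat >> h.py <<'E'
def log():
    st=bot.observe();open("log.jsonl","a").write(json.dumps({k:np.array(v).tolist() for k,v in st.items()})+"\n")
_show=show
def show():
    log();return _show()
E
python3 -c "
from h import *
show()"
python3 -m creep '[{"rx":0,"ry":8,"rz":0,"tx":0,"ty":0,"tz":0,"hand":-1},{"rx":0,"ry":16,"rz":0,"tx":0,"ty":0,"tz":0,"hand":-1},{"rx":0,"ry":24,"rz":0,"tx":0,"ty":0,"tz":0,"hand":-1},{"rx":0,"ry":32,"rz":0,"tx":0,"ty":0,"tz":0,"hand":-1},{"rx":0,"ry":40,"rz":0,"tx":0,"ty":0,"tz":0,"hand":-1},{"rx":0,"ry":45,"rz":0,"tx":0,"ty":0,"tz":0,"hand":-1},{"rx":0,"ry":45,"rz":0,"tx":0,"ty":0,"tz":0,"hand":-1}]'
python3 -c "
from h import *
show()"
```

```text
t 9.0 pos [0.4939 0.0131 0.2666] case [-0.1535 -0.0597  0.2666] rot [-1.8e+02  1.0e-01  9.0e+00] F [-0.6 -0.4 -0.2] w 0.0854 q [0.05, 0.28, -0.25, 1.88, 0.08, 0.99, -1.64]
clock: 9.7
position: [0.4815, 0.0084, 0.2779]
tool_rot: [-3.097, -0.608, 0.159]
force: [0.8, 0.4, -0.5]
grip_width: 0.0854
t 9.7 pos [0.4815 0.0084 0.2779] case [-0.1664 -0.0624  0.2779] rot [-177.4  -34.8    9.1] F [ 0.8  0.4 -0.5] w 0.0854 q [0.12, 0.02, -0.2, 2.36, -0.5, 0.19, -1.01]
```

```bash
cat > kin.py <<'E'
import numpy as np,itertools,json
from scipy.optimize import least_squares
from scipy.spatial.transform import Rotation as Ro
Ry=lambda a:Ro.from_euler('y',a).as_matrix()
Rz=lambda a:Ro.from_euler('z',a).as_matrix()
def fk(q,s,p):
    a0,a7,h,L1,L2,L3,e1,e2,e3=p
    R=Rz(s[0]*q[0]+a0)@Ry(q[1]);X=np.array([0,0,h])
    R=R@Rz(s[1]*q[2]);X=X+R@[e1,0,L1]
    R=R@Ry(q[3]);X=X+R@[e2,0,0]
    R=R@Rz(s[2]*q[4]);X=X+R@[0,0,L2]
    R=R@Ry(q[5]);X=X+R@[e3,0,0]
    R=R@Rz(s[3]*q[6]+a7);X=X+R@[0,0,L3]
    return R,X
if __name__=="__main__":
    D=[([1.188,.522,-.036,1.6,.021,1.021,-.113],[.192,-.594,.231],[-3.14,0,.313]),
    ([.606,.2426,-.1439,1.8713,.0404,1.0298,-.9593],[.4012,-.2794,.2889],[3.1411,-.0004,.1661]),
    ([.24,.26,-.29,1.83,.08,1.07,-1.48],[.4958,-.0619,.2984],[-3.142,0,.168]),
    ([.19,.39,-.28,1.64,.12,1.13,-1.53],[.5744,-.0497,.298],[-3.141,.001,.166]),
    ([.22,.55,-.24,1.86,.18,.76,-1.54],[.5513,-.0836,.1344],[3.141,-.001,.156]),
    ([.08,.63,-.21,1.94,.22,.59,-1.69],[.5401,-.018,.0683],[3.142,-.001,.156]),
    ([-.19,.62,-.19,1.96,.21,.58,-1.94],[.5183,.1173,.0675],[3.141,0,.155])]
    for l in open("log.jsonl"):
        d=json.loads(l);D.append((d["qpos"],d["position"],d["tool_rot"]))
    best=None
    for s in itertools.product((1,-1),repeat=4):
        def f(p):
            r=[]
            for q,x,o in D:
                R,X=fk(q,s,p);r+=list(X-x)+list(.3*(R-Ro.from_euler('xyz',o).as_matrix()).ravel())
            return r
        for a0,a7 in itertools.product((0,np.pi/2,np.pi,-np.pi/2),repeat=2):
            r=least_squares(f,[a0,a7,.35,.45,.45,.3,0,0,0],max_nfev=60)
            if best is None or r.cost<best[0]: best=(r.cost,s,r.x)
    print(best)
    s,p=best[1:]
    for q,x,o in D:
        R,X=fk(q,s,p);print((X-x).round(4),np.degrees(Ro.from_matrix(R.T@Ro.from_euler('xyz',o).as_matrix()).magnitude()).round(2))
    json.dump([list(s),list(p)],open("kin.json","w"))
E
python3 kin.py
```

```text
(np.float64(0.000531752552844274), (-1, -1, -1, -1), array([-0.10558486,  1.46581068,  0.30894502,  0.53091326,  0.41927878,
        0.32060086, -0.00246265,  0.001572  , -0.00574213]))
[-0.0065 -0.0021 -0.002 ] 0.1
[ 0.0041  0.0064 -0.0016] 0.04
[-0.0005  0.0083 -0.0015] 0.46
[-0.0004 -0.0044  0.0012] 0.32
[-0.0016 -0.0001  0.0008] 0.67
[0.0019 0.0012 0.0021] 0.18
[0.0022 0.0001 0.0027] 0.29
[ 0.0007  0.0068 -0.0003] 0.04
[-0.0003  0.0045 -0.0013] 3.62
```

```bash
python3 - <<'E'
s=open('kin.py').read()
s=s.replace("a0,a7,h,L1,L2,L3,e1,e2,e3=p","a0,a7,h,L1,L2,L3,e1,e2,e3,b1,b2,b3=p").replace("[e1,0,L1]","[e1,b1,L1]").replace("[e2,0,0]","[e2,b2,0]").replace("[e3,0,0]","[e3,b3,0]").replace(".3,0,0,0]",".3,0,0,0,0,0,0]")
s=s.replace("for l in open","for l in list(open").replace('("log.jsonl"):','("log.jsonl"))[:1]:').replace("repeat=4):","repeat=4) if True else []:").replace("itertools.product((1,-1),repeat=4) if True else []","[(-1,-1,-1,-1)]")
open('kin.py','w').write(s)
E
python3 kin.py
```

```text
(np.float64(3.423406541286459e-05), (-1, -1, -1, -1), array([-3.97855641e-03,  1.56512113e+00, -3.09978039e-03,  5.34747144e-01,
        4.21300567e-01,  5.01973688e-03, -4.38428381e-03,  4.84506619e-03,
       -6.47811979e-04, -2.23270092e+01,  2.22756506e+01, -4.51253674e-03]))
[-0.0001  0.0016  0.001 ] 0.05
[-0.0011  0.0019  0.0005] 0.09
[ 0.001   0.0017 -0.0014] 0.5
[ 0.0016 -0.0009 -0.0002] 0.24
[ 0.0002 -0.0003 -0.0015] 0.59
[-0.0005 -0.0009 -0.    ] 0.15
[ 0.001  -0.0013  0.0014] 0.23
[0.001  0.0007 0.0002] 0.1
```

```bash
python3 - <<'E'
s=open('kin.py').read()
s=s.replace("            return r\n","            return r+list(.03*(np.array(p)-[0,np.pi/2,.31,.53,.42,.32,0,0,0,-.05,0,0]))\n").replace("[:1]:",":")
open('kin.py','w').write(s)
E
python3 kin.py
```

```text
(np.float64(4.156162786309828e-05), (-1, -1, -1, -1), array([ 8.10946058e-04,  1.57008333e+00,  3.27139944e-01,  5.31457547e-01,
        4.22354264e-01,  3.32612415e-01, -5.59078257e-03,  4.00148406e-03,
       -2.03747440e-03, -5.20473949e-02, -2.04741057e-03, -4.63116768e-03]))
[0.0001 0.0016 0.0016] 0.04
[-0.0002  0.0008  0.0003] 0.08
[-0.0001  0.0025 -0.0016] 0.5
[ 0.0018 -0.0017 -0.0001] 0.25
[-0.0018  0.0003 -0.0016] 0.6
[ 0.0006 -0.0001 -0.0001] 0.15
[ 0.0016 -0.0025  0.0013] 0.24
[ 0.0014  0.0007 -0.0001] 0.09
[-0.0003  0.0004  0.0003] 0.08
```

```bash
cat > ik.py <<'E'
from kin import *
from h import C,T2
s,p=json.load(open("kin.json"))
lo=np.array([-2.91,-.3,-1.5,.17,-1.26,.16,-2.52]);hi=np.array([2.91,2.13,1.42,2.43,4.41,1.93,2.52])
def target(xc,yc,z,tilt,roll):
    "tool z tilted fwd by tilt about case y; roll about tool z deg"
    X=T2(C(),[[xc,yc,z]])[0]
    R=Ro.from_euler('z',C()[2]).as_matrix()@Ro.from_euler('x',np.pi).as_matrix()@Ro.from_euler('y',tilt,degrees=True).as_matrix()@Ro.from_euler('z',roll,degrees=True).as_matrix()
    return R,X
def ik(R,X,n=30,seed=0,q0=None):
    rng=np.random.default_rng(seed);out=[]
    m=.03
    for i in range(n):
        x0=q0 if (q0 is not None and i==0) else rng.uniform(lo+m,hi-m)
        def f(q):
            r,x=fk(q,s,p);return np.r_[(x-X)*3,(r-R).ravel()]
        r=least_squares(f,np.clip(x0,lo+m,hi-m),bounds=(lo+m-1e-6,hi-m+1e-6),max_nfev=80)
        if r.cost<1e-7: out.append(r.x)
    return out
if __name__=="__main__":
    for tilt in (25,30,35,40,45,60):
        for roll in (0,90,-90,180):
            o=ik(*target(-.06,-.102,.04,tilt,roll),n=14)
            print(tilt,roll,len(o),[q.round(2).tolist() for q in sorted(o,key=lambda q:abs(q[4]))[:2]])
E
python3 ik.py
```

```text
25 0 1 [[-0.76, 1.27, 1.2, 2.15, 4.29, 1.1, 0.12]]
25 90 6 [[0.76, 0.93, -1.11, 2.17, 1.75, 0.71, 1.78], [0.88, 1.14, -1.37, 2.17, 1.75, 0.99, 1.9]]
25 -90 9 [[0.89, 1.15, -1.38, 2.17, 1.75, 1.0, -1.24], [0.91, 1.2, -1.44, 2.17, 1.76, 1.07, -1.22]]
25 180 7 [[0.88, 1.14, -1.37, 2.17, 1.75, 0.99, 0.32], [0.91, 1.22, -1.45, 2.17, 1.76, 1.09, 0.36]]
30 0 4 [[0.34, 0.71, -0.46, 2.22, 2.5, 0.33, 2.44], [0.32, 0.71, -0.44, 2.22, 2.54, 0.32, 2.39]]
30 90 7 [[0.94, 1.25, -1.46, 2.23, 1.9, 1.09, 1.85], [0.93, 1.21, -1.42, 2.23, 1.91, 1.05, 1.83]]
30 -90 9 [[0.93, 1.23, -1.43, 2.23, 1.9, 1.06, -1.31], [0.92, 1.21, -1.42, 2.23, 1.91, 1.04, -1.32]]
30 180 7 [[0.94, 1.26, -1.47, 2.23, 1.9, 1.1, 0.29], [0.91, 1.17, -1.38, 2.23, 1.91, 1.0, 0.23]]
35 0 4 [[0.49, 0.78, -0.66, 2.28, 2.54, 0.51, 2.48], [0.48, 0.77, -0.63, 2.28, 2.56, 0.5, 2.46]]
35 90 7 [[0.96, 1.3, -1.46, 2.29, 2.05, 1.11, 1.78], [0.96, 1.3, -1.46, 2.29, 2.05, 1.11, 1.78]]
35 -90 9 [[0.96, 1.3, -1.46, 2.29, 2.05, 1.11, -1.36], [0.96, 1.28, -1.44, 2.29, 2.06, 1.08, -1.38]]
35 180 6 [[0.97, 1.3, -1.46, 2.29, 2.05, 1.12, 0.22], [0.96, 1.
[... 165 characters left out ...]
 2.2, 1.15, 1.74], [0.82, 1.04, -1.12, 2.33, 2.36, 0.84, 1.34]]
40 -90 9 [[0.99, 1.37, -1.47, 2.34, 2.2, 1.15, -1.4], [0.99, 1.36, -1.46, 2.34, 2.2, 1.14, -1.41]]
40 180 6 [[0.99, 1.37, -1.47, 2.34, 2.2, 1.15, 0.17], [0.99, 1.35, -1.45, 2.34, 2.2, 1.14, 0.16]]
45 0 4 [[0.64, 0.93, -0.82, 2.37, 2.74, 0.81, 2.45], [0.34, 0.82, -0.42, 2.37, 3.03, 0.77, 2.0]]
45 90 7 [[0.99, 1.35, -1.38, 2.38, 2.38, 1.11, 1.61], [0.71, 0.98, -0.92, 2.37, 2.67, 0.84, 1.01]]
45 -90 9 [[1.02, 1.45, -1.47, 2.38, 2.35, 1.19, -1.42], [0.98, 1.34, -1.37, 2.38, 2.38, 1.11, -1.54]]
45 180 6 [[1.0, 1.39, -1.41, 2.38, 2.37, 1.14, 0.08], [1.0, 1.38, -1.4, 2.38, 2.37, 1.14, 0.07]]
60 0 0 []
60 90 0 []
60 -90 0 []
60 180 0 []
```

Run:
```python
from ik import *
from h import *
print("carton in case",incase([.392,.301,0]),.180-C()[2])
d=json.loads(list(open("log.jsonl"))[0])
def tgt(X,yaw,roll=0): return Ro.from_euler('xyz',[np.pi,0,yaw]).as_matrix()@Rz(np.radians(roll)),np.array(X)
for X in ([.351,.293,.05],[.351,.293,.2],[.43,.2,.25]):
    for roll in (0,180):
        o=[q for q in ik(*tgt(X,.18,roll),n=15,q0=np.array(d["qpos"])) if abs(q[4])<.9]
        print(X,roll,[q.round(2).tolist() for q in o[:2]])
```

```text
carton in case [-0.20934431  0.24052017  0.        ] 0.023872640149183832
[0.351, 0.293, 0.05] 0 [[-0.66, 0.58, -0.21, 2.15, 0.28, 0.43, -2.48], [-1.04, 0.63, 0.29, 2.15, -0.42, 0.42, -1.81]]
[0.351, 0.293, 0.05] 180 [[-0.45, 0.6, -0.48, 2.16, 0.57, 0.51, 0.38], [-0.79, 0.58, -0.05, 2.15, 0.07, 0.41, 0.86]]
[0.351, 0.293, 0.2] 0 [[-0.51, 0.31, -0.39, 2.05, 0.16, 0.81, -2.38], [-0.58, 0.31, -0.29, 2.05, 0.12, 0.8, -2.34]]
[0.351, 0.293, 0.2] 180 [[-1.28, 0.39, 0.58, 2.05, -0.3, 0.79, 1.23], [-0.21, 0.36, -0.76, 2.05, 0.33, 0.85, 0.59]]
[0.43, 0.2, 0.25] 0 [[-0.27, 0.27, -0.35, 1.95, 0.11, 0.94, -2.07], [0.41, 0.47, -1.28, 1.96, 0.51, 1.1, -2.48]]
[0.43, 0.2, 0.25] 180 [[-0.95, 0.32, 0.5, 1.95, -0.19, 0.92, 1.38], [-0.04, 0.29, -0.63, 1.96, 0.21, 0.96, 0.98]]
```

```bash
python3 -m creep '[{"rx":0,"ry":-8,"rz":0,"tx":0,"ty":0,"tz":0,"hand":-1},{"rx":0,"ry":-16,"rz":0,"tx":0,"ty":0,"tz":0,"hand":-1},{"rx":0,"ry":-24,"rz":0,"tx":0,"ty":0,"tz":0,"hand":-1},{"rx":0,"ry":-32,"rz":0,"tx":0,"ty":0,"tz":0,"hand":-1},{"rx":0,"ry":-35,"rz":0,"tx":0,"ty":0,"tz":0,"hand":-1},{"rx":0,"ry":-35,"rz":0,"tx":0,"ty":0,"tz":0,"hand":-1}]'
python3 -c "
from h import *
show()"
```

```text
clock: 10.3
position: [0.4829, 0.0107, 0.277]
tool_rot: [-3.104, 0.006, 0.189]
force: [-0.6, 0.0, -0.6]
grip_width: 0.0857
t 10.3 pos [0.4829 0.0107 0.277 ] case [-0.1647 -0.0604  0.277 ] rot [-177.9    0.3   10.8] F [-0.6  0.  -0.6] w 0.0857 q [0.0, 0.25, -0.15, 1.89, 0.0, 1.01, -1.52]
```

```bash
python3 -m creep '[{"rx":-2,"ry":0,"rz":-8,"tx":-20,"ty":-40,"tz":0,"hand":-1},{"rx":-2,"ry":0,"rz":-16,"tx":-40,"ty":-80,"tz":0,"hand":-1},{"rx":-2,"ry":0,"rz":-24,"tx":-60,"ty":-120,"tz":0,"hand":-1},{"rx":-2,"ry":0,"rz":-32,"tx":-77,"ty":-160,"tz":0,"hand":-1},{"rx":-2,"ry":0,"rz":-40,"tx":-77,"ty":-200,"tz":0,"hand":-1},{"rx":-2,"ry":0,"rz":-48,"tx":-77,"ty":-240,"tz":0,"hand":-1},{"rx":-2,"ry":0,"rz":-56,"tx":-77,"ty":-280,"tz":0,"hand":-1},{"rx":-2,"ry":0,"rz":-64,"tx":-77,"ty":-302,"tz":20,"hand":-1}]'
python3 -c "
from h import *
show()"
python3 -m creep '[{"rx":0,"ry":0,"rz":-8,"tx":0,"ty":0,"tz":0,"hand":-1},{"rx":0,"ry":0,"rz":-16,"tx":0,"ty":0,"tz":0,"hand":-1},{"rx":0,"ry":0,"rz":-24,"tx":0,"ty":0,"tz":0,"hand":-1},{"rx":0,"ry":0,"rz":-32,"tx":0,"ty":0,"tz":0,"hand":-1},{"rx":0,"ry":0,"rz":-40,"tx":0,"ty":0,"tz":0,"hand":-1},{"rx":0,"ry":0,"rz":-48,"tx":0,"ty":0,"tz":0,"hand":-1},{"rx":0,"ry":0,"rz":-56,"tx":0,"ty":0,"tz":0,"hand":-1},{"rx":0,"ry":0,"rz":-64,"tx":0,"ty":0,"tz":0,"hand":-1}]'
python3 -c "
from h import *
show()"
python3 -m creep '[{"rx":0,"ry":0,"rz":-8,"tx":0,"ty":0,"tz":0,"hand":-1},{"rx":0,"ry":0,"rz":-16,"tx":0,"ty":0,"tz":0,"hand":-1},{"rx":0,"ry":0,"rz":-24,"tx":0,"ty":0,"tz":0,"hand":-1},{"rx":0,"ry":0,"rz":-32,"tx":0,"ty":0,"tz":0,"hand":-1},{"rx":0,"ry":0,"rz":-40,"tx":0,"ty":0,"tz":0,"hand":-1},{"rx":0,"ry":0,"rz":-48,"tx":0,"ty":0,"tz":0,"hand":-1},{"rx":0,"ry":0,"rz":-52,"tx":0,"ty":0,"tz":0,"hand":-1}]'
python3 -c "
from h import *
show()"
```

```text
clock: 11.1
position: [0.3491, 0.2959, 0.2706]
tool_rot: [3.129, -0.019, 1.312]
force: [1.1, -0.8, -0.3]
grip_width: 0.0851
t 11.1 pos [0.3491 0.2959 0.2706] case [-0.2525  0.2421  0.2706] rot [179.3  -1.1  75.2] F [ 1.1 -0.8 -0.3] w 0.0851 q [-0.39, 0.23, -0.52, 1.97, 0.14, 0.96, -1.24]
clock: 11.9
position: [0.3493, 0.2923, 0.269]
tool_rot: [3.123, 0.003, 2.427]
force: [0.5, 0.2, -0.6]
grip_width: 0.0851
t 11.9 pos [0.3493 0.2923 0.269 ] case [-0.2529  0.2386  0.269 ] rot [178.9   0.2 139.1] F [ 0.5  0.2 -0.6] w 0.0851 q [-0.23, 0.25, -0.71, 1.97, 0.2, 0.97, -0.18]
clock: 12.6
position: [0.3493, 0.2923, 0.2689]
tool_rot: [3.133, 0.016, -2.948]
force: [-0.1, -0.2, 1.1]
grip_width: 0.0857
t 12.6 pos [0.3493 0.2923 0.2689] case [-0.2529  0.2385  0.2689] rot [ 179.5    0.9 -168.9] F [-0.1 -0.2  1.1] w 0.0857 q [-0.09, 0.29, -0.89, 1.96, 0.27, 0.99, 0.66]
```

```bash
cat > cv.py <<'E'
from h import *
import sys
st=show();p=viewer.grab_frame("wrist")
im=cv2.resize(p["pixels"],None,fx=1.5,fy=1.5,interpolation=cv2.INTER_CUBIC)
wire(im,p,T2([float(v) for v in sys.argv[2:5]],box(.12,.056,.08)),(0,0,255),st,1.5)
cv2.imwrite(f"pics/{sys.argv[1]}.png",im);cv2.imwrite(f"pics/{sys.argv[1]}_raw.png",p["pixels"])
E
python3 cv.py k .392 .301 .18
```

```text
t 12.6 pos [0.3493 0.2923 0.2689] case [-0.2529  0.2385  0.2689] rot [ 179.5    0.9 -168.9] F [-0.1 -0.2  1.1] w 0.0857 q [-0.09, 0.29, -0.89, 1.96, 0.27, 0.99, 0.66]
```

View pics/k.png

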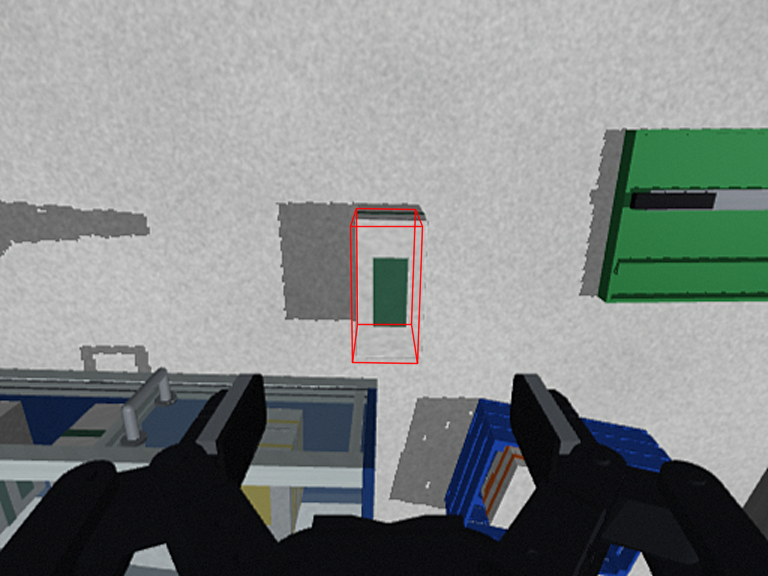

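Run:
```python
from h import *
i=cv2.imread("pics/k_raw.png")
cv2.imwrite("pics/k1.png",cv2.resize(i[125:255,215:305],None,fx=4.5,fy=4.5,interpolation=cv2.INTER_CUBIC))
```

```text
(no output)
```

View pics/k1.png

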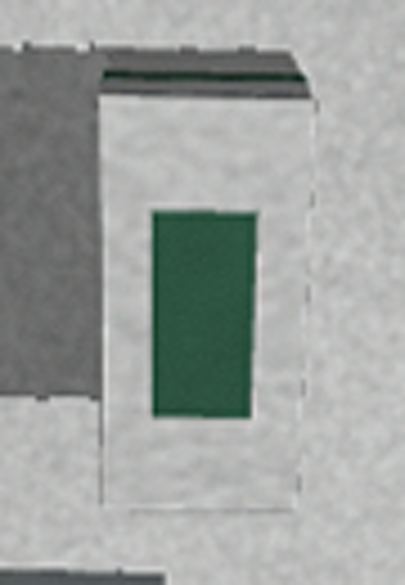

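Run:
```python
from h import *
from scipy.optimize import least_squares
st=show();p=viewer.grab_frame("wrist")
o=[([-.06,-.028,.08],(99,96)),([-.06,.028,.08],(312,97)),([.06,-.028,.08],(101,507)),([.06,.028,.08],(296,510))]
f=lambda q:np.concatenate([proj(p,T2(q,X),st)[0]-(np.array(uv)/4.5+[215,125]) for X,uv in o])
r=least_squares(f,[.392,.301,.18]);q=r.x;print(q.round(4),f(q).round(1))
g=T2(q,[[-.038,0,.08]])[0];print("grasp",g,"case",incase(g),"yaw rel",np.degrees(q[2]))
R=toolR(st);d=g-st["position"];print("tool delta xy mm",(R.T@np.r_[d[:2],.052-st["position"][2]]*1000).round(1))
print("rz needed deg",-np.degrees(q[2]+np.pi-st["tool_rot"][2])%360)
```

```text
t 12.65 pos [0.3493 0.2922 0.2689] case [-0.2529  0.2385  0.2689] rot [ 179.5    0.9 -168.8] F [ 0.2  0.  -0.2] w 0.0853 q [-0.09, 0.29, -0.89, 1.96, 0.27, 0.99, 0.67]
[0.3859 0.3031 0.181 ] [-0.6 -0.4  0.6 -0.   0.1  0.4 -0.1  0.1]
grasp [0.34851448 0.29624773 0.08      ] case [-0.25303986  0.24258744  0.08      ] yaw rel 10.369779710633702
tool delta xy mm [  3.5   2.2 216.9]
rz needed deg 0.8457708654661928
```

```bash
cat >> h.py <<'E'
def goto(X=None,yaw=None,tilt=0,roll=0,R2=None):
    "print tool shift mm and rotvec deg from measured pose; target vertical with yaw(rad), tilt fwd deg"
    from scipy.spatial.transform import Rotation as Ro
    st=bot.observe();R=toolR(st)
    if R2 is None: R2=(Ro.from_euler('z',yaw)*Ro.from_euler('x',np.pi)*Ro.from_euler('y',tilt,degrees=True)*Ro.from_euler('z',roll,degrees=True)).as_matrix()
    print("rot",np.degrees(Ro.from_matrix(R.T@R2).as_rotvec()).round(2),"shift",(R.T@(np.array(X)-st["position"])*1000).round(1))
E
python3 -c "
from h import *
goto([.3485,.2962,.052],.181,0,180)
goto([.3485,.2962,.12],.181,0,180)"
```

```text
rot [0.51 0.9  0.45] shift [  3.5   2.1 217. ]
rot [0.51 0.9  0.45] shift [  2.5   2.7 149. ]
```

```bash
python3 -m creep '[{"rx":0.5,"ry":0.9,"rz":0.45,"tx":2.5,"ty":2.7,"tz":50,"hand":-1},{"rx":0.5,"ry":0.9,"rz":0.45,"tx":2.5,"ty":2.7,"tz":100,"hand":-1},{"rx":0.5,"ry":0.9,"rz":0.45,"tx":2.5,"ty":2.7,"tz":149,"hand":-1},{"rx":0.5,"ry":0.9,"rz":0.45,"tx":3.5,"ty":2.2,"tz":190,"hand":-1},{"rx":0.5,"ry":0.9,"rz":0.45,"tx":3.5,"ty":2.1,"tz":217,"hand":-1},{"rx":0.5,"ry":0.9,"rz":0.45,"tx":3.5,"ty":2.1,"tz":217,"hand":-1},{"rx":0.5,"ry":0.9,"rz":0.45,"tx":3.5,"ty":2.1,"tz":217,"hand":-1}]' 30
python3 -c "
from h import *
show();goto([.3485,.2962,.052],.181,0,180)"
```

```text
clock: 13.4
position: [0.3486, 0.2967, 0.0531]
tool_rot: [3.142, -0.001, -2.963]
force: [0.8, -0.8, 0.3]
grip_width: 0.0854
t 13.4 pos [0.3486 0.2967 0.0531] case [-0.2529  0.243   0.0531] rot [ 180.    -0.  -169.8] F [ 0.8 -0.8  0.3] w 0.0854 q [-0.36, 0.64, -0.62, 2.14, 0.69, 0.58, 0.26]
rot [ 0.   -0.05 -0.12] shift [ 0.1 -0.5  1.1]
```

```bash
python3 -m creep '[{"rx":0,"ry":0,"rz":0,"tx":0,"ty":0,"tz":1,"hand":1},{"rx":0,"ry":0,"rz":0,"tx":0,"ty":0,"tz":1,"hand":1},{"rx":0,"ry":0,"rz":0,"tx":0,"ty":0,"tz":1,"hand":1},{"rx":0,"ry":0,"rz":0,"tx":0,"ty":0,"tz":1,"hand":1},{"rx":0,"ry":0,"rz":0,"tx":0,"ty":0,"tz":1,"hand":1},{"rx":0,"ry":0,"rz":0,"tx":0,"ty":0,"tz":1,"hand":1}]' 50
python3 -m creep '[{"rx":0,"ry":0,"rz":0,"tx":0,"ty":0,"tz":-10,"hand":1},{"rx":0,"ry":0,"rz":0,"tx":0,"ty":0,"tz":-30,"hand":1},{"rx":0,"ry":0,"rz":0,"tx":0,"ty":0,"tz":-50,"hand":1},{"rx":0,"ry":0,"rz":0,"tx":0,"ty":0,"tz":-50,"hand":1}]' 50
python3 -c "
from h import *
show();
X=T2(C(),[[-.32,.24,.105],[-.32,-.102,.105],[-.25,-.102,.077],[-.100,-.102,.077]])
for x in X: goto(x,C()[2],0,180)"; python3 cv.py l .3859 .3031 .181
```

```text
clock: 14.0
position: [0.3497, 0.2966, 0.0528]
tool_rot: [3.141, 0.002, -2.963]
force: [-0.8, -4.2, 16.4]
grip_width: 0.055
clock: 14.4
position: [0.35, 0.2972, 0.1041]
tool_rot: [3.14, 0.003, -2.963]
force: [-0.2, 0.3, -2.9]
grip_width: 0.0551
t 14.4 pos [0.35   0.2972 0.1041] case [-0.2514  0.2433  0.1041] rot [ 179.9    0.2 -169.8] F [-0.2  0.3 -2.9] w 0.0551 q [-0.29, 0.55, -0.71, 2.11, 0.58, 0.68, 0.36]
rot [0.08 0.16 1.29] shift [68.6 -1.7 -1.1]
rot [0.08 0.16 1.29] shift [  76.4 -343.7   -1.6]
rot [0.08 0.16 1.29] shift [   6.5 -345.3   26.6]
rot [0.08 0.16 1.29] shift [-143.5 -348.7   27. ]
t 14.4 pos [0.35   0.2972 0.1041] case [-0.2514  0.2433  0.1041] rot [ 179.9    0.2 -169.8] F [-0.2  0.3 -2.9] w 0.0551 q [-0.29, 0.55, -0.71, 2.11, 0.58, 0.68, 0.36]
```

View pics/l.png

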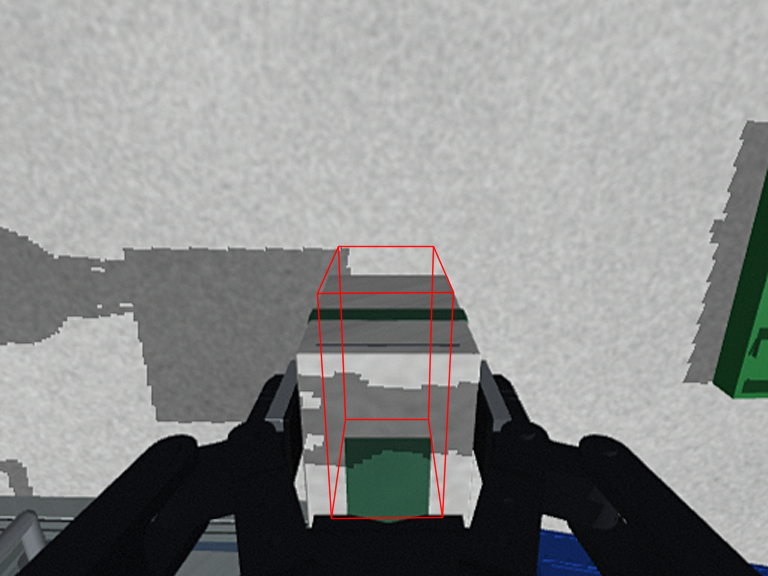

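```bash
python3 -m creep '[{"rx":0,"ry":0,"rz":0.5,"tx":0,"ty":-15,"tz":0,"hand":1},{"rx":0,"ry":0,"rz":1.3,"tx":0,"ty":-45,"tz":0,"hand":1},{"rx":0,"ry":0,"rz":1.3,"tx":0,"ty":-80,"tz":0,"hand":1},{"rx":0,"ry":0,"rz":1.3,"tx":0,"ty":-120,"tz":0,"hand":1},{"rx":0,"ry":0,"rz":1.3,"tx":0,"ty":-160,"tz":0,"hand":1},{"rx":0,"ry":0,"rz":1.3,"tx":0,"ty":-200,"tz":0,"hand":1},{"rx":0,"ry":0,"rz":1.3,"tx":0,"ty":-240,"tz":0,"hand":1},{"rx":0,"ry":0,"rz":1.3,"tx":-1,"ty":-280,"tz":0,"hand":1}]' 50
python3 -m creep '[{"rx":0,"ry":0,"rz":0,"tx":0,"ty":-35,"tz":0,"hand":1},{"rx":0,"ry":0,"rz":0,"tx":0,"ty":-60,"tz":0,"hand":1},{"rx":0,"ry":0,"rz":0,"tx":0,"ty":-65,"tz":0,"hand":1},{"rx":0,"ry":0,"rz":0,"tx":0,"ty":-65,"tz":0,"hand":1},{"rx":0,"ry":0,"rz":0,"tx":0,"ty":-65,"tz":0,"hand":1}]' 50
python3 -c "
from h import *
show();
X=T2(C(),[[-.24,-.102,.077],[-.100,-.102,.077]])
for x in X: goto(x,C()[2],0,180)"; python3 wv.py m
```

```text
clock: 15.25
position: [0.3991, 0.0187, 0.101]
tool_rot: [-3.141, -0.002, -2.985]
force: [0.2, 0.2, -2.2]
grip_width: 0.0553
clock: 15.75
position: [0.4097, -0.0424, 0.1013]
tool_rot: [3.141, -0.001, -2.984]
force: [0.2, 1.3, -1.6]
grip_width: 0.0551
t 15.75 pos [ 0.4097 -0.0424  0.1013] case [-0.2453 -0.1014  0.1013] rot [ 1.80e+02 -1.00e-01 -1.71e+02] F [ 0.2  1.3 -1.6] w 0.0551 q [0.52, 0.5, -0.7, 2.22, 0.57, 0.61, 1.12]
rot [ 0.01 -0.06  0.06] shift [-5.3 -0.6 24.3]
rot [ 0.01 -0.06  0.06] shift [-145.3   -0.7   24.2]
t 15.75 pos [ 0.4097 -0.0424  0.1013] case [-0.2453 -0.1014  0.1013] rot [ 1.80e+02 -1.00e-01 -1.71e+02] F [ 0.2  1.3 -1.6] w 0.0551 q [0.52, 0.5, -0.7, 2.22, 0.57, 0.61, 1.12]
door_pull [(0.78, [360, 349, 510, 382])]
stock_right []
stock_left []
carton [(0.84, [198, 184, 323, 349])]
```

View pics/m.png

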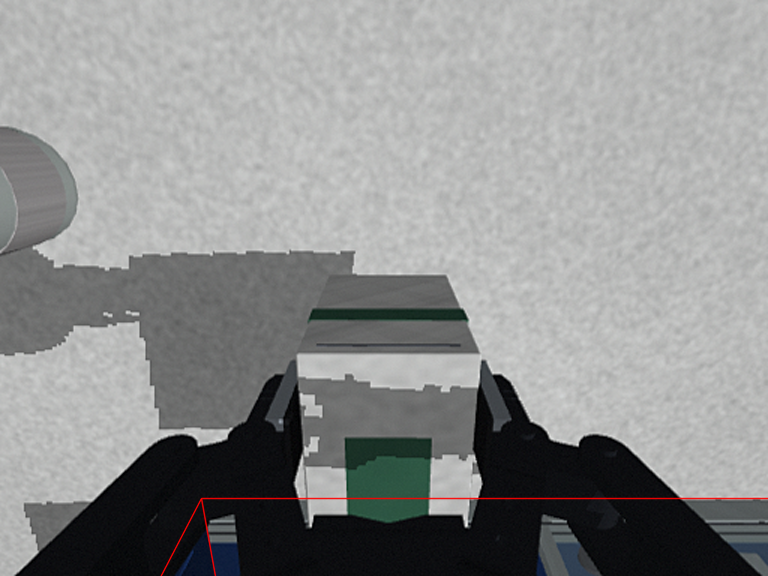

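Run:
```python
from h import *
from scipy.optimize import least_squares
from scipy.spatial.transform import Rotation as Ro
st=show();p=viewer.grab_frame("wrist")
o=[([-.06,-.028,.08],(298,352.5)),([-.06,.028,.08],(479,352.5)),([-.06,-.028,0],(330,276)),([-.06,.028,0],(447,276))]
def W(q,X):
    c=T2(C(),[[q[0],q[1],q[2]]])[0]
    return c+Ro.from_euler('ZYX',[C()[2]+q[4],q[3],0]).apply(X)
f=lambda q:np.concatenate([proj(p,W(q,np.array(X)),st)[0]-np.array(uv)/1.5 for X,uv in o]+[[300*.3*(q[4])]])
r=least_squares(f,[-.21,-.1,.05,0,0]);print(r.x.round(4),f(r.x).round(1))
```

```text
t 16.0 pos [ 0.4101 -0.0424  0.1015] case [-0.2448 -0.1015  0.1015] rot [-180.    -0.  -170.9] F [-0.7  0.  -1.8] w 0.0549 q [0.52, 0.5, -0.7, 2.22, 0.57, 0.61, 1.12]
[-0.2057 -0.1012  0.0452 -0.004   0.0004] [-0.  -0.   0.3  0.   0.2 -0.  -0.6 -0.   0. ]
```

```bash
python3 -m creep '[{"rx":0,"ry":0,"rz":0,"tx":0,"ty":-0.5,"tz":22,"hand":1},{"rx":0,"ry":0,"rz":0,"tx":-20,"ty":-0.5,"tz":22,"hand":1},{"rx":0,"ry":0,"rz":0,"tx":-40,"ty":-0.5,"tz":22,"hand":1},{"rx":0,"ry":0,"rz":0,"tx":-55,"ty":-0.5,"tz":22,"hand":1},{"rx":0,"ry":0,"rz":0,"tx":-70,"ty":-0.5,"tz":22,"hand":1},{"rx":0,"ry":0,"rz":0,"tx":-85,"ty":-0.5,"tz":22,"hand":1},{"rx":0,"ry":0,"rz":0,"tx":-95,"ty":-0.5,"tz":22,"hand":1},{"rx":0,"ry":0,"rz":0,"tx":-95,"ty":-0.5,"tz":22,"hand":1}]' 50
python3 -c "
from h import *
show();goto(T2(C(),[[-.1,-.102,.079]])[0],C()[2],0,180)
p=viewer.grab_frame('side');cv2.imwrite('pics/n.png',cv2.resize(p['pixels'][100:270,180:350],None,fx=3.5,fy=3.5,interpolation=cv2.INTER_CUBIC))"
```

```text
clock: 16.85
position: [0.5048, -0.0282, 0.0794]
tool_rot: [3.141, 0.0, -2.984]
force: [-0.6, -0.2, -1.7]
grip_width: 0.055
t 16.85 pos [ 0.5048 -0.0282  0.0794] case [-0.1491 -0.1022  0.0794] rot [ 180.    0. -171.] F [-0.6 -0.2 -1.7] w 0.055 q [0.42, 0.64, -0.65, 2.01, 0.61, 0.69, 1.11]
rot [0.01 0.   0.06] shift [-49.1   0.1   0.4]
```

View pics/n.png

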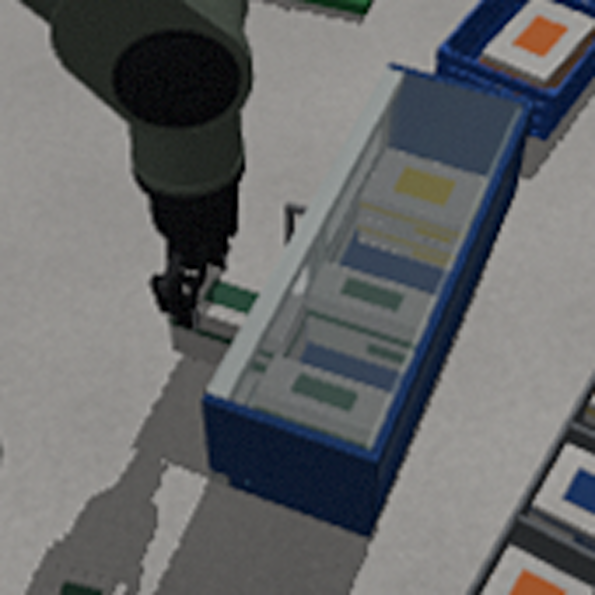

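```bash
python3 -m creep '[{"rx":0,"ry":0,"rz":0,"tx":-10,"ty":0,"tz":0,"hand":1},{"rx":0,"ry":0,"rz":0,"tx":-22,"ty":0,"tz":0,"hand":1},{"rx":0,"ry":0,"rz":0,"tx":-34,"ty":0,"tz":0,"hand":1},{"rx":0,"ry":0,"rz":0,"tx":-42,"ty":0,"tz":0,"hand":1},{"rx":0,"ry":0,"rz":0,"tx":-46,"ty":0,"tz":0,"hand":1},{"rx":0,"ry":0,"rz":0,"tx":-46,"ty":0,"tz":0,"hand":1}]' 50
python3 -c "
from h import *
show()"
python3 -m creep '[{"rx":0,"ry":0,"rz":0,"tx":0,"ty":0,"tz":3,"hand":1},{"rx":0,"ry":0,"rz":0,"tx":0,"ty":0,"tz":5,"hand":1},{"rx":0,"ry":0,"rz":0,"tx":0,"ty":0,"tz":6,"hand":1},{"rx":0,"ry":0,"rz":0,"tx":0,"ty":0,"tz":6,"hand":1}]' 50
python3 -c "
from h import *
show()"
```

```text
clock: 17.5
position: [0.5496, -0.0214, 0.0794]
tool_rot: [-3.141, -0.001, -2.985]
force: [0.5, -0.2, -1.1]
grip_width: 0.0547
t 17.5 pos [ 0.5496 -0.0214  0.0794] case [-0.1038 -0.1025  0.0794] rot [-180.   -0. -171.] F [ 0.5 -0.2 -1.1] w 0.0547 q [0.39, 0.7, -0.65, 1.89, 0.6, 0.76, 1.13]
clock: 17.9
position: [0.5492, -0.0215, 0.0733]
tool_rot: [-3.141, -0.001, -2.985]
force: [-0.1, 0.7, -0.9]
grip_width: 0.0551
t 17.9 pos [ 0.5492 -0.0215  0.0733] case [-0.1042 -0.1025  0.0733] rot [-1.80e+02 -1.00e-01 -1.71e+02] F [-0.1  0.7 -0.9] w 0.0551 q [0.39, 0.7, -0.64, 1.89, 0.61, 0.75, 1.12]
```

```bash
python3 -m creep '[{"rx":0,"ry":0,"rz":0,"tx":0,"ty":0,"tz":1.5,"hand":1},{"rx":0,"ry":0,"rz":0,"tx":0,"ty":0,"tz":2.5,"hand":1},{"rx":0,"ry":0,"rz":0,"tx":0,"ty":0,"tz":2.5,"hand":1}]' 50
python3 -c "
from h import *
show()"
```

```text
clock: 18.2
position: [0.5495, -0.0215, 0.071]
tool_rot: [-3.141, -0.001, -2.985]
force: [-1.4, -0.8, 0.6]
grip_width: 0.0548
t 18.2 pos [ 0.5495 -0.0215  0.071 ] case [-0.104  -0.1026  0.071 ] rot [-180.   -0. -171.] F [-1.4 -0.8  0.6] w 0.0548 q [0.39, 0.71, -0.64, 1.9, 0.61, 0.74, 1.12]
```

```bash
python3 -m creep '[{"rx":0,"ry":0,"rz":0,"tx":0,"ty":0,"tz":0.5,"hand":0},{"rx":0,"ry":0,"rz":0,"tx":0,"ty":0,"tz":0.5,"hand":-0.7},{"rx":0,"ry":0,"rz":0,"tx":0,"ty":0,"tz":0,"hand":-0.7},{"rx":0,"ry":0,"rz":0,"tx":0,"ty":0,"tz":-10,"hand":-0.7},{"rx":0,"ry":0,"rz":0,"tx":0,"ty":0,"tz":-50,"hand":-0.7},{"rx":0,"ry":0,"rz":0,"tx":30,"ty":0,"tz":-100,"hand":-0.7},{"rx":0,"ry":0,"rz":0,"tx":60,"ty":0,"tz":-150,"hand":-0.7},{"rx":0,"ry":0,"rz":0,"tx":60,"ty":0,"tz":-170,"hand":-0.7}]' 50
python3 wv.py o
```

```text
clock: 19.0
position: [0.4885, -0.0308, 0.2435]
tool_rot: [-3.14, -0.0, -2.984]
force: [0.5, -0.1, -0.1]
grip_width: 0.0724
t 19.0 pos [ 0.4885 -0.0308  0.2435] case [-0.1656 -0.1023  0.2435] rot [-179.9   -0.  -171. ] F [ 0.5 -0.1 -0.1] w 0.0724 q [0.59, 0.39, -0.83, 1.9, 0.34, 1.0, 1.34]
door_pull [(0.65, [330, 198, 510, 257])]
stock_right [(0.81, [195, 237, 236, 254]), (0.43, [0, 161, 65, 233])]
stock_left [(0.81, [283, 237, 321, 255]), (0.73, [0, 162, 66, 234])]
carton [(0.75, [234, 187, 288, 255])]
```

View pics/o.png

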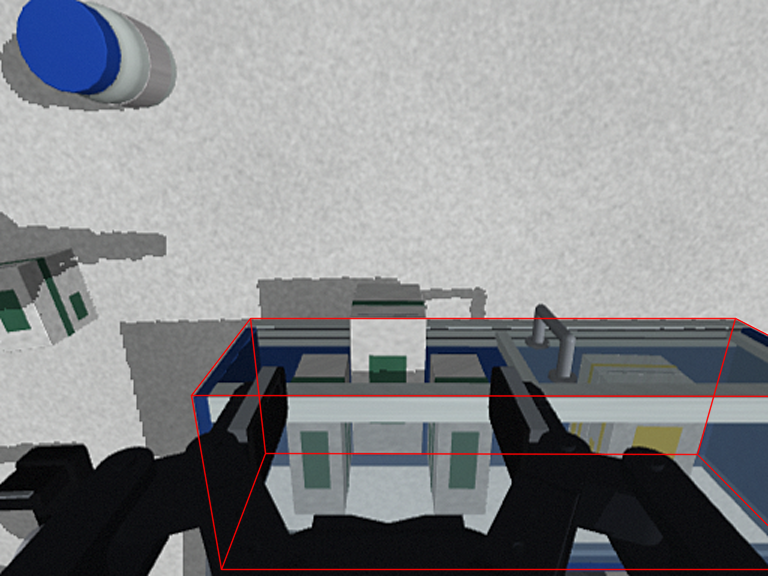

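```bash
cat > plan.py <<'E'
from ik import *
from h import *
q0=np.array(bot.observe()["qpos"]);print(q0.round(2))
def ikc(R,X,q,w=.02):
    f=lambda z:np.r_[(fk(z,s,p)[1]-X)*3,(fk(z,s,p)[0]-R).ravel(),w*(z-q)*.1]
    r=least_squares(f,np.clip(q,lo+.02,hi-.02),bounds=(lo+.0199,hi-.0199),max_nfev=200)
    R2,X2=fk(r.x,s,p);return r.x,np.linalg.norm(X2-X)*1000,np.degrees(Ro.from_matrix(R.T@R2).magnitude())
if __name__=="__main__":
  for th in (30,35,40):
    for roll in (90,-90):
      for x,z in ((-.09,.03),(-.14,.03),(-.19,.03),(-.19,.1)):
        R,X=target(x,-.102,z,th,roll)
        o=ik(R,X,n=16,q0=q0)
        if o:
            b=min(o,key=lambda q:np.abs(q-q0).max());print(th,roll,x,z,len(o),b.round(2).tolist(),np.abs(b-q0).max().round(2))
        else: print(th,roll,x,z,"none")
E
python3 plan.py
```

```text
[ 0.59  0.39 -0.83  1.9   0.35  0.99  1.33]
30 90 -0.09 0.03 9 [0.96, 1.26, -1.44, 2.3, 1.95, 1.1, 1.8] 1.6
30 90 -0.14 0.03 9 [0.12, 0.68, -0.14, 2.4, 3.16, 0.45, 0.17] 2.81
30 90 -0.19 0.03 none
30 90 -0.19 0.1 none
30 -90 -0.09 0.03 11 [0.97, 1.28, -1.46, 2.3, 1.95, 1.12, -1.33] 2.66
30 -90 -0.14 0.03 1 [-0.42, 0.84, 0.57, 2.4, 3.82, 0.7, 2.48] 3.48
30 -90 -0.19 0.03 none
30 -90 -0.19 0.1 none
35 90 -0.09 0.03 9 [0.95, 1.2, -1.34, 2.35, 2.13, 1.01, 1.63] 1.78
35 90 -0.14 0.03 none
35 90 -0.19 0.03 none
35 90 -0.19 0.1 none
35 -90 -0.09 0.03 11 [1.0, 1.34, -1.47, 2.35, 2.09, 1.15, -1.38] 2.71
35 -90 -0.14 0.03 none
35 -90 -0.19 0.03 none
35 -90 -0.19 0.1 none
40 90 -0.09 0.03 9 [0.96, 1.24, -1.31, 2.4, 2.3, 1.04, 1.54] 1.96
40 90 -0.14 0.03 none
40 90 -0.19 0.03 none
40 90 -0.19 0.1 none
40 -90 -0.09 0.03 11 [0.96, 1.24, -1.31, 2.4, 2.3, 1.04, -1.6] 2.94
40 -90 -0.14 0.03 none
40 -90 -0.19 0.03 none
40 -90 -0.19 0.1 none
```

```bash
cat > plan2.py <<'E'
from plan import *
def run(way,n=12,v=False):
    q=q0.copy();prev=way[0];worst=0;dq=0
    for w in way[1:]:
        for a in np.linspace(0,1,n+1)[1:]:
            v_=np.array(prev)*(1-a)+np.array(w)*a
            R,X=target(v_[0],-.102,v_[1],v_[2],v_[3]);qn,e1,e2=ikc(R,X,q)
            dq=max(dq,np.abs(qn-q).max());q=qn;worst=max(worst,e1+e2)
        if v: print(w,q.round(2).tolist(),round(e1,1),round(e2,1))
        prev=w
    return worst,dq
for th in (22,25,28,30):
  for roll in (90,270):
    print(th,roll)
    print(run([(-.165,.243,0,180),(-.14,.2,0,roll),(-.14,.15,th,roll),(-.14,.02,th,roll),(-.094,.02,th,roll)],v=True))
E
python3 plan2.py
```

```text
[ 0.59  0.39 -0.83  1.9   0.35  0.99  1.33]
22 90
(-0.14, 0.2, 0, 90) [0.87, 0.71, -1.38, 1.92, 0.77, 1.18, 2.5] 0.0 0.0
(-0.14, 0.15, 22, 90) [0.97, 0.64, -1.33, 2.27, 1.27, 0.65, 2.07] 0.0 0.0
(-0.14, 0.02, 22, 90) [0.83, 0.95, -1.15, 2.32, 1.81, 0.76, 1.69] 0.0 0.0
(-0.094, 0.02, 22, 90) [0.78, 0.97, -1.13, 2.21, 1.74, 0.75, 1.78] 0.0 0.0
(np.float64(0.0010192493441992332), np.float64(0.1946606778866471))
22 270
(-0.14, 0.2, 0, 270) [0.29, 0.41, -0.45, 1.92, 0.23, 0.87, -0.13] 0.0 0.0
(-0.14, 0.15, 22, 270) [0.3, 0.36, -0.4, 2.27, 0.57, 0.18, -0.44] 0.0 0.0
(-0.14, 0.02, 22, 270) [0.56, 0.75, -0.74, 2.32, 2.0, 0.44, -1.74] 0.0 0.0
(-0.094, 0.02, 22, 270) [0.48, 0.75, -0.66, 2.21, 1.87, 0.38, -1.62] 0.0 0.0
(np.float64(0.006177351789380516), np.float64(0.248775994932394))
25 90
(-0.14, 0.2, 0, 90) [0.87, 0.71, -1.38, 1.92, 0.77, 1.18, 2.5] 0.0 0.0
(-0.14, 0.15, 25, 90) [0.99, 0.64, -1.33, 2.31, 1.39, 0.62, 1.96] 0.0 0.0
(-0.14, 0.02, 25, 90) [0.86, 0.99, -1.18, 2.36, 1.93, 0.8, 1.61] 0.0 0.0
(-0.094, 0.02, 25, 90) [0.81, 0.99, -1.15, 2.25, 1.86, 0.78, 1.7] 0.0 0.0
(np.float64(0.001
[... 1201 characters left out ...]
1, -1.38, 1.92, 0.77, 1.18, 2.5] 0.0 0.0
(-0.14, 0.15, 30, 90) [1.03, 0.67, -1.37, 2.38, 1.63, 0.62, 1.76] 0.0 0.0
(-0.14, 0.02, 30, 90) [0.66, 0.83, -0.84, 2.41, 2.36, 0.62, 1.13] 0.0 0.0
(-0.094, 0.02, 30, 90) [0.6, 0.83, -0.8, 2.3, 2.29, 0.55, 1.19] 0.0 0.0
(np.float64(0.10413732540284255), np.float64(0.23215264336872488))
30 270
(-0.14, 0.2, 0, 270) [0.29, 0.41, -0.45, 1.92, 0.23, 0.87, -0.13] 0.0 0.0
(-0.14, 0.15, 30, 270) [0.72, 0.44, -0.88, 2.37, 1.81, 0.28, -1.62] 0.0 0.0
(-0.14, 0.02, 30, 270) [0.66, 0.83, -0.84, 2.41, 2.36, 0.62, -2.01] 0.0 0.0
(-0.094, 0.02, 30, 270) [0.6, 0.83, -0.8, 2.3, 2.29, 0.55, -1.95] 0.0 0.0
(np.float64(0.04057144270960454), np.float64(0.6535497755129753))
```

```bash
python3 -m creep '[{"rx":0,"ry":0,"rz":0,"tx":0,"ty":0,"tz":30,"hand":1},{"rx":0,"ry":0,"rz":0,"tx":0,"ty":0,"tz":75,"hand":1},{"rx":0,"ry":0,"rz":0,"tx":0,"ty":0,"tz":120,"hand":1},{"rx":0,"ry":0,"rz":0,"tx":0,"ty":0,"tz":160,"hand":1},{"rx":0,"ry":0,"rz":0,"tx":0,"ty":0,"tz":172,"hand":1},{"rx":0,"ry":0,"rz":0,"tx":-10,"ty":0,"tz":172,"hand":1},{"rx":0,"ry":0,"rz":0,"tx":-20,"ty":0,"tz":172,"hand":1},{"rx":0,"ry":0,"rz":0,"tx":-25,"ty":0,"tz":172,"hand":1}]' 30
python3 -c "
from h import *
show()"
python3 -m creep '[{"rx":0,"ry":0,"rz":0,"tx":-6,"ty":0,"tz":0,"hand":1},{"rx":0,"ry":0,"rz":0,"tx":-12,"ty":0,"tz":0,"hand":1},{"rx":0,"ry":0,"rz":0,"tx":-18,"ty":0,"tz":0,"hand":1},{"rx":0,"ry":0,"rz":0,"tx":-24,"ty":0,"tz":0,"hand":1},{"rx":0,"ry":0,"rz":0,"tx":-27,"ty":0,"tz":0,"hand":1},{"rx":0,"ry":0,"rz":0,"tx":-28,"ty":0,"tz":0,"hand":1},{"rx":0,"ry":0,"rz":0,"tx":-28,"ty":0,"tz":0,"hand":1}]' 30
python3 -c "
from h import *
show()"
```

```text
clock: 20.05
position: [0.5172, -0.0267, 0.0706]
tool_rot: [-3.141, 0.002, -2.985]
force: [-2.4, -0.7, 1.6]
grip_width: -0.0002
t 20.05 pos [ 0.5172 -0.0267  0.0706] case [-0.1366 -0.1026  0.0706] rot [-1.80e+02  1.00e-01 -1.71e+02] F [-2.4 -0.7  1.6] w -0.0002 q [0.41, 0.67, -0.65, 1.98, 0.62, 0.69, 1.1]
clock: 20.75
position: [0.5427, -0.0225, 0.0689]
tool_rot: [-3.142, -0.0, -2.985]
force: [0.4, -0.3, -1.1]
grip_width: 0.0001
t 20.75 pos [ 0.5427 -0.0225  0.0689] case [-0.1108 -0.1025  0.0689] rot [-180.   -0. -171.] F [ 0.4 -0.3 -1.1] w 0.0001 q [0.39, 0.7, -0.64, 1.91, 0.62, 0.73, 1.11]
```

```bash
python3 -m creep '[{"rx":0,"ry":0,"rz":0,"tx":15,"ty":0,"tz":0,"hand":1},{"rx":0,"ry":0,"rz":0,"tx":50,"ty":0,"tz":-40,"hand":0},{"rx":0,"ry":0,"rz":0,"tx":50,"ty":0,"tz":-85,"hand":-0.1},{"rx":0,"ry":0,"rz":0,"tx":50,"ty":0,"tz":-130,"hand":-0.1},{"rx":0,"ry":0,"rz":0,"tx":50,"ty":0,"tz":-135,"hand":-0.1},{"rx":0,"ry":0,"rz":0,"tx":50,"ty":0,"tz":-135,"hand":-0.1}]' 30
python3 wv.py r
```

```text
clock: 21.35
position: [0.4938, -0.0307, 0.2051]
tool_rot: [-3.14, 0.002, -2.986]
force: [0.0, -0.2, -0.4]
grip_width: 0.0471
t 21.35 pos [ 0.4938 -0.0307  0.2051] case [-0.1603 -0.103   0.2051] rot [-1.799e+02  1.000e-01 -1.711e+02] F [ 0.  -0.2 -0.4] w 0.0471 q [0.56, 0.45, -0.81, 1.94, 0.4, 0.92, 1.28]
door_pull [(0.79, [340, 210, 512, 272])]
stock_right []
stock_left [(0.51, [286, 247, 300, 271])]
carton [(0.56, [234, 214, 288, 271])]
```

View pics/r.png

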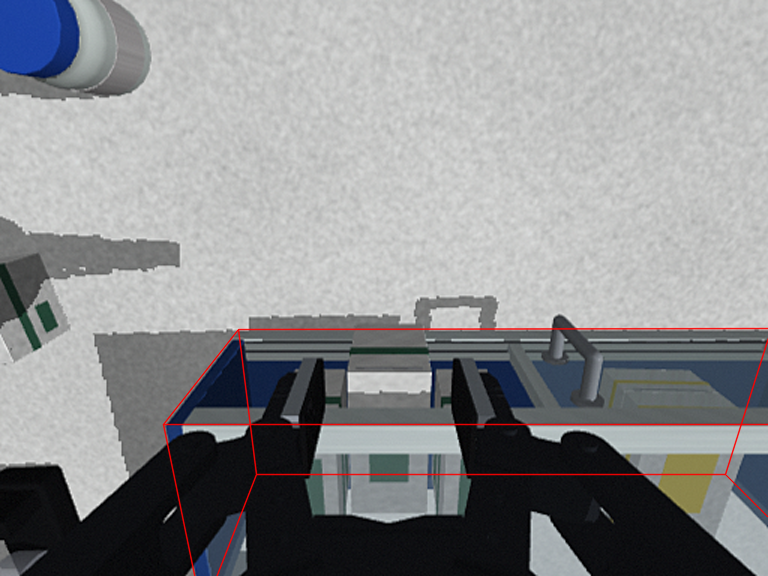

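```bash
cat > plan3.py <<'E'
from plan import *
from plan2 import run
E
sed -i 's/^for th in (22/if __name__=="__main__":\n for th in (22/; s/^  for roll in (90,270)/  for roll in (90,270)/' plan2.py
python3 - <<'E'
import re
s=open('plan2.py').read().split('if __name__')[0]
open('plan2.py','w').write(s)
E
cat >> plan3.py <<'E'
for way in ([(-.16,.205,0,180),(-.125,.15,25,180),(-.12,.09,30,180),(-.118,.035,30,180),(-.112,.035,30,180),(-.1,.035,33,180),(-.085,.033,38,180),(-.068,.03,42,180),(-.068,.03,45,180)],
):
    print(run(way,v=True))
st=bot.observe()
p=viewer.grab_frame("wrist")
for uv in ((349,371),(432,371)): print(incase(ray(p,np.array(uv)/1.5,.098,st)).round(4))
E
python3 plan3.py
```

```text
[ 0.56  0.45 -0.81  1.94  0.4   0.92  1.28]
(-0.125, 0.15, 25, 180) [0.44, 0.39, -0.56, 2.28, 1.08, 0.18, 0.64] 0.0 0.0
(-0.12, 0.09, 30, 180) [0.69, 0.65, -0.9, 2.36, 2.07, 0.45, -0.23] 0.0 0.0
(-0.118, 0.035, 30, 180) [0.7, 0.83, -0.91, 2.36, 2.22, 0.6, -0.3] 0.0 0.0
(-0.112, 0.035, 30, 180) [0.69, 0.83, -0.91, 2.35, 2.21, 0.59, -0.29] 0.0 0.0
(-0.1, 0.035, 33, 180) [0.71, 0.87, -0.94, 2.35, 2.29, 0.65, -0.33] 0.0 0.0
(-0.085, 0.033, 38, 180) [0.75, 0.95, -0.98, 2.37, 2.43, 0.76, -0.39] 0.0 0.0
(-0.068, 0.03, 42, 180) [0.77, 1.02, -1.0, 2.36, 2.54, 0.84, -0.41] 0.0 0.0
(-0.068, 0.03, 45, 180) [0.79, 1.07, -1.01, 2.39, 2.62, 0.91, -0.44] 0.0 0.0
(np.float64(0.005952724588651657), np.float64(0.3170255929599123))
[-0.1026 -0.1273  0.098 ]
[-0.1025 -0.0734  0.098 ]
```

```bash
cat > plan4.py <<'E'
from plan2 import *
for z0 in (.05,.08,.11):
  for x in (-.125,-.14):
    q=None
    print(z0,x)
    print(run([(-.16,.205,0,180),(x,z0,0,180),(x,z0,10,180),(x,z0,20,180),(x,z0,26,180),(-.115,.04,30,180)],v=True))
E
python3 plan4.py
```

```text
[ 0.56  0.45 -0.81  1.94  0.4   0.92  1.28]
0.05 -0.125
(-0.125, 0.05, 0, 180) [0.39, 0.7, -0.63, 1.98, 0.66, 0.67, 1.07] 0.0 0.0
(-0.125, 0.05, 10, 180) [0.34, 0.64, -0.52, 2.12, 0.83, 0.39, 0.9] 0.0 0.0
(-0.125, 0.05, 20, 180) [0.37, 0.62, -0.5, 2.26, 1.71, 0.24, 0.05] 0.0 0.0
(-0.125, 0.05, 26, 180) [0.58, 0.7, -0.76, 2.33, 2.08, 0.42, -0.25] 0.0 0.0
(-0.115, 0.04, 30, 180) [0.65, 0.79, -0.85, 2.35, 2.25, 0.55, -0.35] 0.0 0.0
(np.float64(0.0024641412097943394), np.float64(0.14459206985241124))
0.05 -0.14
(-0.14, 0.05, 0, 180) [0.4, 0.69, -0.63, 2.01, 0.66, 0.65, 1.06] 0.0 0.0
(-0.14, 0.05, 10, 180) [0.34, 0.62, -0.5, 2.16, 0.84, 0.36, 0.88] 0.0 0.0
(-0.14, 0.05, 20, 180) [0.41, 0.62, -0.55, 2.29, 1.78, 0.26, -0.01] 0.0 0.0
(-0.14, 0.05, 26, 180) [0.61, 0.7, -0.79, 2.36, 2.11, 0.45, -0.28] 0.0 0.0
(-0.115, 0.04, 30, 180) [0.66, 0.79, -0.86, 2.35, 2.25, 0.55, -0.35] 0.0 0.0
(np.float64(0.0025089877001214333), np.float64(0.14445683456875757))
0.08 -0.125
(-0.125, 0.08, 0, 180) [0.42, 0.66, -0.67, 1.97, 0.61, 0.73, 1.11] 0.0 0.0
(-0.125, 0.08, 10, 180) [0.4, 0.59, -0.6, 2.11, 0.75, 0.
[... 979 characters left out ...]
0.91, 0.19, 0.81] 0.0 0.0
(-0.125, 0.11, 26, 180) [0.51, 0.51, -0.66, 2.31, 1.78, 0.25, -0.02] 0.0 0.0
(-0.115, 0.04, 30, 180) [0.67, 0.8, -0.88, 2.35, 2.22, 0.57, -0.32] 0.0 0.0
(np.float64(0.0017219349640028249), np.float64(0.09110992715619692))
0.11 -0.14
(-0.14, 0.11, 0, 180) [0.46, 0.59, -0.71, 1.99, 0.56, 0.76, 1.15] 0.0 0.0
(-0.14, 0.11, 10, 180) [0.46, 0.52, -0.66, 2.13, 0.67, 0.5, 1.04] 0.0 0.0
(-0.14, 0.11, 20, 180) [0.32, 0.46, -0.44, 2.27, 0.99, 0.18, 0.73] 0.0 0.0
(-0.14, 0.11, 26, 180) [0.56, 0.5, -0.71, 2.35, 1.83, 0.26, -0.06] 0.0 0.0
(-0.115, 0.04, 30, 180) [0.68, 0.8, -0.89, 2.35, 2.22, 0.57, -0.31] 0.0 0.0
(np.float64(0.001792052169576444), np.float64(0.09222570856512458))
```

```bash
cat > plan5.py <<'E'
from plan import *
for q in ([.4,.68,-.63,2.0,.66,.66,1.06],[.5,.66,-.7,2.15,1.3,.5,.5],[.55,.68,-.75,2.25,1.7,.5,.2]):
    R,X=fk(q,s,p);Rc=Ro.from_euler('z',C()[2]).as_matrix()
    print((Rc.T@R[:,2]).round(3))
def tgt2(x,z,th,lean,roll=180):
    X=T2(C(),[[x,-.102,z]])[0]
    R=Ro.from_euler('z',C()[2]).as_matrix()@Ro.from_euler('x',np.pi+np.radians(lean)).as_matrix()@Ro.from_euler('y',th,degrees=True).as_matrix()@Rz(np.radians(roll))
    return R,X
def run2(way,n=8):
    q=q0.copy();prev=way[0];mq=0
    for w in way[1:]:
        for a in np.linspace(0,1,n+1)[1:]:
            v=np.array(prev)*(1-a)+np.array(w)*a
            qn,e1,e2=ikc(*tgt2(*v),q);mq=max(mq,np.abs(qn-q).max());q=qn
        print(w,q.round(2).tolist(),round(e1,1),round(e2,1));prev=w
    print(mq)
for L in (10,-10,15,-15):
    run2([(-.16,.205,0,0),(-.14,.06,0,0),(-.14,.06,5,L),(-.14,.06,15,L),(-.14,.06,25,L),(-.125,.05,30,0),(-.112,.04,30,0)])
E
python3 plan5.py
```

```text
[ 0.56  0.45 -0.81  1.94  0.4   0.92  1.28]
[ 0.012 -0.006 -1.   ]
[ 0.264 -0.109 -0.958]
[ 0.357 -0.115 -0.927]
(-0.14, 0.06, 0, 0) [0.41, 0.67, -0.64, 2.01, 0.64, 0.67, 1.07] 0.0 0.0
(-0.14, 0.06, 5, 10) [0.62, 0.7, -0.77, 2.04, 0.56, 0.55, 1.24] 0.0 0.0
(-0.14, 0.06, 15, 10) [0.59, 0.64, -0.66, 2.18, 0.66, 0.25, 1.15] 0.0 0.0
(-0.14, 0.06, 25, 10) [0.85, 0.75, -0.95, 2.31, 1.81, 0.31, 0.09] 0.0 0.0
(-0.125, 0.05, 30, 0) [0.81, 0.85, -1.07, 2.38, 2.08, 0.67, -0.15] 0.0 0.0
(-0.112, 0.04, 30, 0) [0.78, 0.88, -1.05, 2.35, 2.1, 0.68, -0.14] 0.0 0.0
0.2323034772205509
(-0.14, 0.06, 0, 0) [0.41, 0.67, -0.64, 2.01, 0.64, 0.67, 1.07] 0.0 0.0
(-0.14, 0.06, 5, -10) [0.18, 0.61, -0.47, 2.11, 0.9, 0.58, 0.75] 0.0 0.0
(-0.14, 0.06, 15, -10) [0.08, 0.57, -0.31, 2.25, 1.37, 0.34, 0.28] 0.0 0.0
(-0.14, 0.06, 25, -10) [0.28, 0.61, -0.55, 2.38, 2.06, 0.5, -0.36] 0.0 0.0
(-0.125, 0.05, 30, 0) [0.57, 0.71, -0.73, 2.37, 2.37, 0.47, -0.52] 0.0 0.0
(-0.112, 0.04, 30, 0) [0.55, 0.74, -0.72, 2.35, 2.37, 0.48, -0.51] 0.0 0.0
0.11209848307902859
(-0.14, 0.06, 0, 0) [0.41, 0.67, -0.64, 2.01, 0.64, 0.67, 1.07
[... 161 characters left out ...]
4, 0.06, 25, 15) [0.92, 0.79, -0.98, 2.29, 1.66, 0.25, 0.28] 0.0 0.0
(-0.125, 0.05, 30, 0) [0.85, 0.9, -1.14, 2.38, 2.05, 0.73, -0.09] 0.0 0.0
(-0.112, 0.04, 30, 0) [0.82, 0.92, -1.12, 2.35, 2.06, 0.73, -0.09] 0.0 0.0
0.24983001895873025
(-0.14, 0.06, 0, 0) [0.41, 0.67, -0.64, 2.01, 0.64, 0.67, 1.07] 0.0 0.0
(-0.14, 0.06, 5, -15) [0.09, 0.62, -0.42, 2.12, 0.98, 0.63, 0.62] 0.0 0.0
(-0.14, 0.06, 15, -15) [0.03, 0.58, -0.32, 2.26, 1.44, 0.45, 0.17] 0.0 0.0
(-0.14, 0.06, 25, -15) [0.17, 0.61, -0.49, 2.39, 2.02, 0.58, -0.37] 0.0 0.0
(-0.125, 0.05, 30, 0) [0.55, 0.7, -0.7, 2.37, 2.4, 0.46, -0.56] 0.0 0.0
(-0.112, 0.04, 30, 0) [0.53, 0.73, -0.69, 2.34, 2.4, 0.47, -0.55] 0.0 0.0
0.08445269567097324
```

```bash
cat > nx.py <<'E'
import sys
from h import *
from scipy.spatial.transform import Rotation as Ro
def tg(x,y,z,th,lean,roll=180):
    X=T2(C(),[[x,y,z]])[0]
    R=(Ro.from_euler('z',C()[2])*Ro.from_euler('x',np.pi+np.radians(lean))*Ro.from_euler('y',th,degrees=True)*Ro.from_euler('z',roll,degrees=True)).as_matrix()
    return X,R
show()
for w in sys.argv[1:]:
    v=[float(a) for a in w.split(',')]
    X,R=tg(*v);goto(X,R2=R)
E
python3 nx.py=-1 2>/dev/null; python3 nx.py " -.14,-.1,.065,0,0"
```

```text
t 21.65 pos [ 0.4929 -0.0302  0.2031] case [-0.1612 -0.1023  0.2031] rot [ 1.80e+02 -1.00e-01 -1.71e+02] F [-0.2 -0.   0.6] w 0.0466 q [0.56, 0.45, -0.81, 1.94, 0.4, 0.92, 1.28]
rot [ 0.03 -0.11  0.06] shift [-21.5   2.2 138. ]
```

```bash
python3 -m creep '[{"rx":0,"ry":0,"rz":0,"tx":-10,"ty":2,"tz":40,"hand":1},{"rx":0,"ry":0,"rz":0,"tx":-20,"ty":2,"tz":85,"hand":1},{"rx":0,"ry":0,"rz":0,"tx":-21,"ty":2,"tz":125,"hand":1},{"rx":0,"ry":0,"rz":0,"tx":-21,"ty":2,"tz":138,"hand":1},{"rx":0,"ry":0,"rz":0,"tx":-21,"ty":2,"tz":138,"hand":1}]' 30
python3 nx.py " -.14,-.1,.065,2,-7" " -.14,-.1,.065,5,-15" " -.14,-.1,.065,10,-15" " -.14,-.1,.065,15,-15"
```

```text
clock: 22.15
position: [0.5126, -0.0247, 0.0647]
tool_rot: [3.141, -0.004, -2.984]
force: [-0.1, -0.1, 1.3]
grip_width: -0.0
t 22.15 pos [ 0.5126 -0.0247  0.0647] case [-0.1409 -0.0999  0.0647] rot [ 180.    -0.2 -171. ] F [-0.1 -0.1  1.3] w -0.0 q [0.41, 0.68, -0.65, 1.99, 0.64, 0.69, 1.08]
rot [ 7.05 -2.2  -0.02] shift [-0.9 -0.1 -0.3]
rot [15.04 -5.17 -0.54] shift [-0.9 -0.1 -0.3]
rot [ 15.02 -10.14  -1.2 ] shift [-0.9 -0.1 -0.3]
rot [ 14.98 -15.11  -1.86] shift [-0.9 -0.1 -0.3]
```

```bash
python3 -m creep '[{"rx":7,"ry":-2,"rz":0,"tx":0,"ty":0,"tz":0,"hand":1},{"rx":15,"ry":-5,"rz":-0.5,"tx":0,"ty":0,"tz":0,"hand":1},{"rx":15,"ry":-8,"rz":-1,"tx":0,"ty":0,"tz":0,"hand":1},{"rx":15,"ry":-11,"rz":-1.3,"tx":0,"ty":0,"tz":0,"hand":1},{"rx":15,"ry":-14,"rz":-1.8,"tx":0,"ty":0,"tz":0,"hand":1},{"rx":15,"ry":-15,"rz":-1.9,"tx":0,"ty":0,"tz":0,"hand":1}]' 30
python3 nx.py " -.14,-.1,.065,20,-15" " -.14,-.1,.065,25,-15" " -.13,-.1,.06,30,-8" " -.122,-.1,.055,30,0"
```

```text
clock: 22.75
position: [0.5142, -0.0249, 0.0681]
tool_rot: [-2.868, 0.258, -2.915]
force: [0.2, 0.0, 0.0]
grip_width: -0.0003
t 22.75 pos [ 0.5142 -0.0249  0.0681] case [-0.1393 -0.1004  0.0681] rot [-164.3   14.8 -167. ] F [0.2 0.  0. ] w -0.0003 q [-0.03, 0.56, -0.27, 2.25, 1.38, 0.43, 0.22]
rot [-0.15 -4.67 -0.02] shift [1.5 1.2 2.6]
rot [-0.15 -9.67 -0.02] shift [1.5 1.2 2.6]
rot [ -6.63 -14.64   2.7 ] shift [-6.9  2.5  9.9]
rot [-14.03 -14.57   5.79] shift [-13.3   3.8  16.7]
```

```bash
python3 -m creep '[{"rx":0,"ry":-3,"rz":0,"tx":1,"ty":0,"tz":0,"hand":1},{"rx":0,"ry":-6,"rz":0,"tx":1,"ty":0,"tz":0,"hand":1},{"rx":0,"ry":-9,"rz":0,"tx":1,"ty":0,"tz":0,"hand":1},{"rx":-2,"ry":-12,"rz":1,"tx":-3,"ty":1,"tz":4,"hand":1},{"rx":-6.6,"ry":-14.6,"rz":2.7,"tx":-7,"ty":2,"tz":8,"hand":1},{"rx":-10,"ry":-14.6,"rz":4,"tx":-10,"ty":3,"tz":12,"hand":1},{"rx":-14,"ry":-14.6,"rz":5.8,"tx":-13,"ty":4,"tz":14,"hand":1},{"rx":-14,"ry":-14.6,"rz":5.8,"tx":-13,"ty":4,"tz":14,"hand":1}]' 30
python3 nx.py " -.122,-.1,.036,30,0" " -.112,-.1,.036,30,0"  " -.1,-.1,.036,33,0" " -.085,-.1,.034,38,0"
```

```text
clock: 23.55
position: [0.5316, -0.0245, 0.0571]
tool_rot: [-3.141, 0.524, -2.993]
force: [0.4, 0.8, -0.5]
grip_width: -0.0001
t 23.55 pos [ 0.5316 -0.0245  0.0571] case [-0.122  -0.1027  0.0571] rot [-180.    30.  -171.5] F [ 0.4  0.8 -0.5] w -0.0001 q [0.44, 0.66, -0.59, 2.35, 2.46, 0.41, -0.67]
rot [-0.22  0.04 -0.36] shift [10.6  2.7 18.3]
rot [-0.22  0.04 -0.36] shift [ 1.9  2.8 23.3]
rot [-0.23 -2.96 -0.36] shift [-8.5  2.9 29.3]
rot [-0.24 -7.96 -0.35] shift [-20.5   3.   38.5]
```

```bash
python3 -m creep '[{"rx":-0.2,"ry":0,"rz":-0.4,"tx":10.6,"ty":2.7,"tz":18,"hand":1},{"rx":-0.2,"ry":0,"rz":-0.4,"tx":6,"ty":2.7,"tz":20.5,"hand":1},{"rx":-0.2,"ry":0,"rz":-0.4,"tx":2,"ty":2.8,"tz":23,"hand":1},{"rx":-0.2,"ry":-1.5,"rz":-0.4,"tx":-3,"ty":2.8,"tz":26,"hand":1},{"rx":-0.2,"ry":-3,"rz":-0.4,"tx":-8.5,"ty":2.9,"tz":29,"hand":1},{"rx":-0.2,"ry":-5.5,"rz":-0.4,"tx":-14,"ty":3,"tz":34,"hand":1},{"rx":-0.2,"ry":-8,"rz":-0.4,"tx":-20.5,"ty":3,"tz":38.5,"hand":1},{"rx":-0.2,"ry":-8,"rz":-0.4,"tx":-20.5,"ty":3,"tz":38.5,"hand":1}]' 30
python3 nx.py " -.08,-.1,.034,40,0" " -.074,-.1,.033,42,0"  " -.068,-.1,.032,43,0" " -.063,-.1,.032,44,0"
```

```text
clock: 24.35
position: [0.5659, -0.0126, 0.0323]
tool_rot: [-3.14, 0.66, -2.978]
force: [-0.4, -0.2, -0.3]
grip_width: -0.0
t 24.35 pos [ 0.5659 -0.0126  0.0323] case [-0.0863 -0.0963  0.0323] rot [-179.9   37.8 -170.6] F [-0.4 -0.2 -0.3] w -0.0 q [0.51, 0.83, -0.7, 2.35, 2.65, 0.65, -0.73]
rot [ 0.17 -2.19  0.35] shift [-6.  -3.7  2.5]
rot [ 0.18 -4.19  0.34] shift [-10.1  -3.8   7. ]
rot [ 0.18 -5.19  0.34] shift [-14.2  -3.8  11.4]
rot [ 0.18 -6.19  0.34] shift [-18.2  -3.8  14.5]
```

```bash
python3 -c "
from h import *
p=viewer.grab_frame('side');cv2.imwrite('pics/s.png',cv2.resize(p['pixels'][120:270,200:350],None,fx=4,fy=4,interpolation=cv2.INTER_CUBIC))"; python3 wv.py s2
```

```text
t 24.4 pos [ 0.5657 -0.0126  0.0323] case [-0.0865 -0.0963  0.0323] rot [-179.9   37.7 -170.6] F [-0.7 -0.1  0.6] w 0.0 q [0.51, 0.83, -0.7, 2.35, 2.65, 0.65, -0.73]
door_pull [(0.83, [412, 232, 510, 384])]
stock_right [(0.94, [108, 247, 199, 342])]
stock_left [(0.92, [297, 248, 389, 344])]
carton [(0.67, [198, 234, 297, 347])]
```

View pics/s.png

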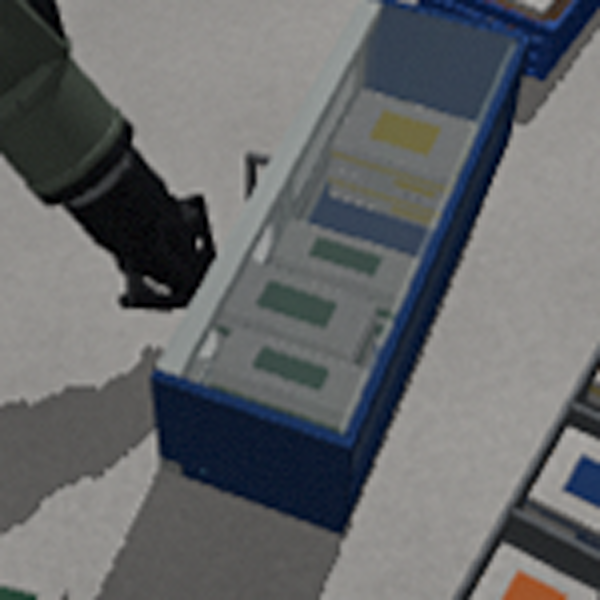

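View pics/s2.png

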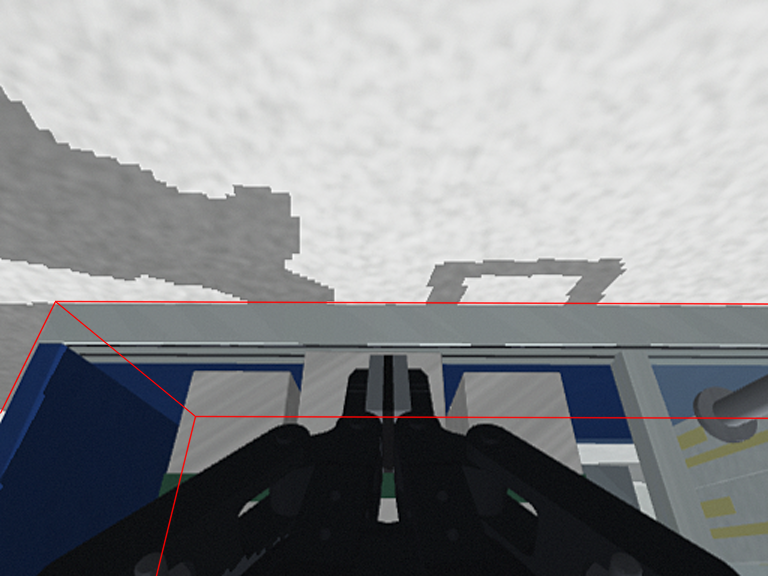

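```bash
python3 -m creep '[{"rx":0.2,"ry":-1,"rz":0.3,"tx":3,"ty":-4,"tz":-3,"hand":1},{"rx":0.2,"ry":-2,"rz":0.3,"tx":-3,"ty":-4.5,"tz":1,"hand":1},{"rx":0.2,"ry":-2.2,"rz":0.3,"tx":-6,"ty":-4.5,"tz":2.5,"hand":1},{"rx":0.2,"ry":-3.5,"rz":0.3,"tx":-8,"ty":-4.5,"tz":5,"hand":1},{"rx":0.2,"ry":-4.2,"rz":0.3,"tx":-10,"ty":-4.5,"tz":7,"hand":1},{"rx":0.2,"ry":-5,"rz":0.3,"tx":-12.5,"ty":-4.5,"tz":9.5,"hand":1},{"rx":0.2,"ry":-5,"rz":0.3,"tx":-12.5,"ty":-4.5,"tz":9.5,"hand":1}]' 30
python3 nx.py " -.068,-.1,.032,43,0" " -.066,-.1,.032,44,0"
```

```text
clock: 25.35
position: [0.5819, -0.0145, 0.0318]
tool_rot: [3.141, 0.746, -2.986]
force: [-0.3, 0.5, -0.0]
grip_width: 0.0001
t 25.35 pos [ 0.5819 -0.0145  0.0318] case [-0.0708 -0.1007  0.0318] rot [ 180.    42.8 -171.1] F [-0.3  0.5 -0. ] w 0.0001 q [0.56, 0.9, -0.73, 2.36, 2.75, 0.77, -0.76]
rot [ 0.03 -0.24 -0.01] shift [-2.2  0.7  1.7]
rot [ 0.03 -1.24 -0.01] shift [-3.7  0.7  3.1]
```

```bash
python3 -m creep '[{"rx":0,"ry":-0.5,"rz":0,"tx":-1,"ty":0,"tz":1,"hand":1},{"rx":0,"ry":-1,"rz":0,"tx":-2,"ty":0,"tz":2,"hand":1},{"rx":0,"ry":-1,"rz":0,"tx":-3,"ty":0,"tz":3,"hand":1},{"rx":0,"ry":-1,"rz":0,"tx":-3,"ty":0,"tz":3,"hand":1}]' 30
python3 wv.py t
```

```text
clock: 25.75
position: [0.5859, -0.014, 0.0318]
tool_rot: [3.141, 0.764, -2.985]
force: [-0.2, 0.0, -0.5]
grip_width: -0.0001
t 25.75 pos [ 0.5859 -0.014   0.0318] case [-0.0668 -0.1008  0.0318] rot [ 180.    43.7 -171.1] F [-0.2  0.  -0.5] w -0.0001 q [0.56, 0.91, -0.74, 2.36, 2.77, 0.79, -0.76]
door_pull [(0.72, [438, 215, 511, 384])]
stock_right [(0.56, [99, 233, 210, 342]), (0.43, [206, 231, 308, 347])]
stock_left [(0.77, [304, 233, 415, 341])]
carton [(0.97, [209, 230, 310, 346])]
```

View pics/t.png

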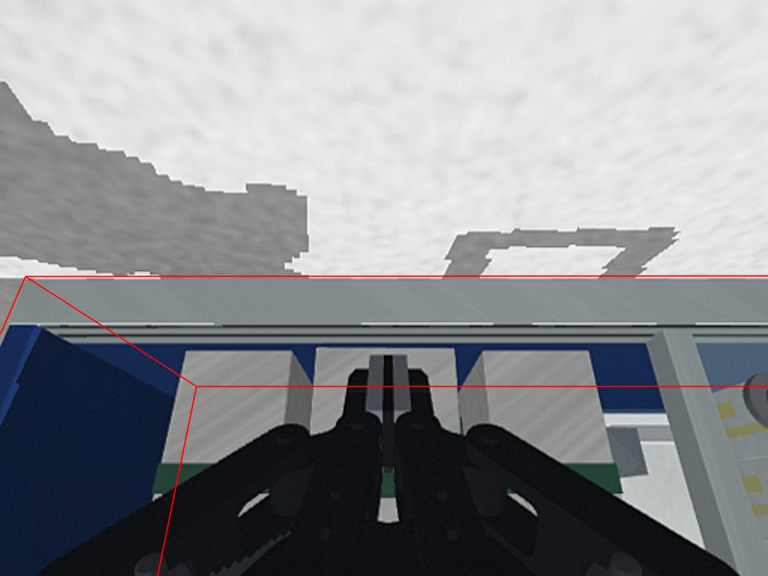

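Run:
```python
from h import *
st=show();p=viewer.grab_frame("wrist")
i=cv2.resize(p["pixels"][210:260,95:425],None,fx=2.4,fy=4,interpolation=cv2.INTER_CUBIC);cv2.imwrite("pics/u.png",i)
for uv in ((318/1.5,347.5/1.5),(455/1.5,347.5/1.5),(190/1.5,350/1.5),(290/1.5,350/1.5),(484/1.5,350/1.5),(588/1.5,350/1.5)): print(incase(ray(p,uv,.018,st)).round(4))
```

```text
t 26.0 pos [ 0.5859 -0.014   0.032 ] case [-0.0668 -0.1008  0.032 ] rot [-180.    43.8 -171. ] F [-0.4 -0.5  0.1] w 0.0 q [0.56, 0.91, -0.74, 2.36, 2.77, 0.79, -0.76]
[-0.0572 -0.1294  0.018 ]
[-0.0571 -0.0734  0.018 ]
[-0.0542 -0.183   0.018 ]
[-0.0542 -0.1415  0.018 ]
[-0.054  -0.0609  0.018 ]
[-0.0539 -0.0177  0.018 ]
```

View pics/u.png

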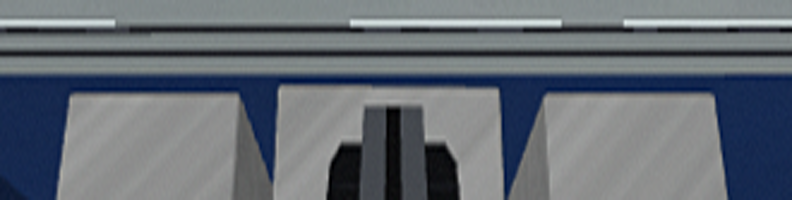

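```bash
python3 -m creep '[{"rx":0,"ry":0,"rz":0,"tx":-0.7,"ty":0,"tz":0.7,"hand":1},{"rx":0,"ry":0,"rz":0,"tx":-0.7,"ty":0,"tz":0.7,"hand":1}]' 30
python3 nx.py
python3 -m creep '[{"rx":0,"ry":0,"rz":0,"tx":-0.7,"ty":0,"tz":0.7,"hand":1},{"rx":0,"ry":0,"rz":0,"tx":-0.7,"ty":0,"tz":0.7,"hand":1}]' 30
python3 nx.py
```

```text
clock: 26.25
position: [0.5863, -0.0139, 0.0317]
tool_rot: [3.141, 0.763, -2.985]
force: [-5.4, -1.2, 3.4]
grip_width: -0.0001
t 26.25 pos [ 0.5863 -0.0139  0.0317] case [-0.0663 -0.1008  0.0317] rot [ 180.    43.7 -171. ] F [-5.4 -1.2  3.4] w -0.0001 q [0.56, 0.91, -0.74, 2.36, 2.76, 0.79, -0.76]
clock: 26.45
position: [0.5864, -0.0139, 0.0314]
tool_rot: [3.141, 0.761, -2.985]
force: [-12.5, -2.7, 6.5]
grip_width: 0.0002
t 26.45 pos [ 0.5864 -0.0139  0.0314] case [-0.0662 -0.1007  0.0314] rot [ 180.    43.6 -171. ] F [-12.5  -2.7   6.5] w 0.0002 q [0.56, 0.91, -0.74, 2.36, 2.76, 0.79, -0.76]
```

```bash
python3 nx.py " -.085,-.1,.036,39,0" " -.1,-.1,.038,33,0" " -.12,-.1,.045,30,0"
```

```text
t 26.45 pos [ 0.5864 -0.0139  0.0314] case [-0.0662 -0.1007  0.0314] rot [ 180.    43.6 -171. ] F [-12.5  -2.7   6.5] w 0.0002 q [0.56, 0.91, -0.74, 2.36, 2.76, 0.79, -0.76]
rot [0.03 4.63 0.01] shift [ 10.4   0.7 -16.3]
rot [3.000e-02 1.063e+01 1.000e-02] shift [ 19.9   0.8 -28.1]
rot [3.000e-02 1.363e+01 1.000e-02] shift [ 29.5   0.8 -47. ]
```

```bash
python3 -m creep '[{"rx":0,"ry":1,"rz":0,"tx":3,"ty":0,"tz":-5,"hand":1},{"rx":0,"ry":4.6,"rz":0,"tx":10,"ty":0.5,"tz":-16,"hand":1},{"rx":0,"ry":7.6,"rz":0,"tx":15,"ty":0.5,"tz":-22,"hand":1},{"rx":0,"ry":10.6,"rz":0,"tx":20,"ty":0.5,"tz":-28,"hand":1},{"rx":0,"ry":13.6,"rz":0,"tx":25,"ty":0.5,"tz":-38,"hand":1},{"rx":0,"ry":13.6,"rz":0,"tx":29.5,"ty":0.5,"tz":-47,"hand":1},{"rx":0,"ry":13.6,"rz":0,"tx":29.5,"ty":0.5,"tz":-47,"hand":1}]' 30
python3 wv.py v
```

```text
clock: 27.15
position: [0.5338, -0.0217, 0.0459]
tool_rot: [-3.141, 0.528, -2.984]
force: [-0.4, -1.0, -0.9]
grip_width: -0.0001
t 27.15 pos [ 0.5338 -0.0217  0.0459] case [-0.1195 -0.1003  0.0459] rot [-179.9   30.2 -171. ] F [-0.4 -1.  -0.9] w -0.0001 q [0.45, 0.69, -0.61, 2.35, 2.48, 0.44, -0.66]
door_pull [(0.61, [391, 242, 510, 384]), (0.51, [0, 214, 511, 384])]
stock_right [(0.83, [144, 261, 216, 341])]
stock_left [(0.82, [299, 261, 374, 344])]
carton [(0.69, [218, 257, 293, 347])]
```

View pics/v.png

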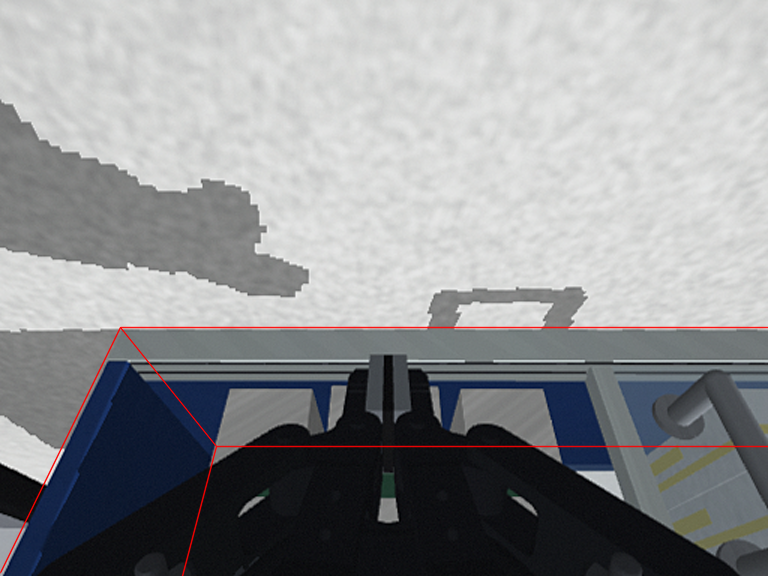

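```bash
python3 nx.py " -.13,-.1,.06,30,-8" " -.14,-.1,.065,25,-15" " -.14,-.1,.065,15,-15"
```

```text
t 27.4 pos [ 0.5344 -0.0216  0.0449] case [-0.1188 -0.1003  0.0449] rot [ 179.9   30.1 -171.1] F [-0.   0.1 -0.2] w 0.0 q [0.45, 0.7, -0.61, 2.35, 2.48, 0.44, -0.66]
rot [ 6.96  0.14 -4.03] shift [  2.1   0.4 -18.7]
rot [13.34  5.11 -6.97] shift [  8.2   0.4 -28.1]
rot [13.93 15.06 -5.8 ] shift [  8.2   0.4 -28.1]
```

```bash
python3 -m creep '[{"rx":3,"ry":0,"rz":-2,"tx":1,"ty":0,"tz":-9,"hand":1},{"rx":7,"ry":0,"rz":-4,"tx":2,"ty":0,"tz":-19,"hand":1},{"rx":10,"ry":2.5,"rz":-5.5,"tx":5,"ty":0,"tz":-23,"hand":1},{"rx":13.3,"ry":5,"rz":-7,"tx":8,"ty":0,"tz":-28,"hand":1},{"rx":13.5,"ry":8,"rz":-6.6,"tx":8,"ty":0,"tz":-28,"hand":1},{"rx":13.7,"ry":11,"rz":-6.2,"tx":8,"ty":0,"tz":-28,"hand":1},{"rx":13.9,"ry":15,"rz":-5.8,"tx":8,"ty":0,"tz":-28,"hand":1},{"rx":13.9,"ry":15,"rz":-5.8,"tx":8,"ty":0,"tz":-28,"hand":1}]' 30
python3 nx.py " -.14,-.1,.068,5,-15" " -.14,-.1,.07,2,-7" " -.15,-.1,.1,0,0"
```

```text
clock: 28.2
position: [0.5141, -0.0243, 0.0653]
tool_rot: [-2.871, 0.252, -2.915]
force: [0.4, -0.3, 0.5]
grip_width: -0.0002
t 28.2 pos [ 0.5141 -0.0243  0.0653] case [-0.1394 -0.0998  0.0653] rot [-164.5   14.4 -167. ] F [ 0.4 -0.3  0.5] w -0.0002 q [-0.16, 0.56, -0.11, 2.25, 1.33, 0.34, 0.24]
rot [-0.01  9.99  0.1 ] shift [-0.  -0.9 -2.6]
rot [-7.94 12.96  1.28] shift [-0.5 -1.4 -4.5]
rot [-14.93  14.89   2.06] shift [  1.6  -9.1 -35.1]
```

```bash
python3 -m creep '[{"rx":0,"ry":3,"rz":0,"tx":0,"ty":0,"tz":-2,"hand":1},{"rx":0,"ry":7,"rz":0,"tx":0,"ty":-1,"tz":-3,"hand":1},{"rx":0,"ry":10,"rz":0,"tx":0,"ty":-1,"tz":-3,"hand":1},{"rx":-8,"ry":13,"rz":1.3,"tx":0,"ty":-2,"tz":-8,"hand":1},{"rx":-12,"ry":14,"rz":1.8,"tx":1,"ty":-5,"tz":-20,"hand":1},{"rx":-15,"ry":14.9,"rz":2.1,"tx":1.6,"ty":-9,"tz":-35,"hand":1},{"rx":-15,"ry":14.9,"rz":2.1,"tx":1.6,"ty":-9,"tz":-35,"hand":1}]' 30
python3 nx.py " -.15,-.09,.19,0,0" " -.113,.027,.19,0,0" " -.113,.027,.14,0,0"
```

```text
clock: 28.9
position: [0.5038, -0.0301, 0.101]
tool_rot: [3.138, 0.002, -2.993]
force: [0.2, -0.5, -0.5]
grip_width: 0.0
t 28.9 pos [ 0.5038 -0.0301  0.101 ] case [-0.1504 -0.1039  0.101 ] rot [ 1.798e+02  1.000e-01 -1.715e+02] F [ 0.2 -0.5 -0.5] w 0.0 q [0.34, 0.57, -0.53, 2.0, 0.45, 0.68, 1.25]
rot [ 0.22  0.1  -0.45] shift [ -0.5  14.2 -88.9]
rot [ 0.22  0.1  -0.45] shift [-36.5 131.5 -88.4]
rot [ 0.22  0.1  -0.45] shift [-36.5 131.3 -38.4]
```

```bash
python3 -m creep '[{"rx":0.2,"ry":0,"rz":-0.4,"tx":0,"ty":0,"tz":-45,"hand":0.2},{"rx":0.2,"ry":0,"rz":-0.4,"tx":0,"ty":20,"tz":-88,"hand":0.2},{"rx":0.2,"ry":0,"rz":-0.4,"tx":-15,"ty":60,"tz":-88,"hand":0.2},{"rx":0.2,"ry":0,"rz":-0.4,"tx":-36,"ty":100,"tz":-88,"hand":0.2},{"rx":0.2,"ry":0,"rz":-0.4,"tx":-36,"ty":131,"tz":-70,"hand":0.2},{"rx":0.2,"ry":0,"rz":-0.4,"tx":-36,"ty":131,"tz":-45,"hand":0.2},{"rx":0.2,"ry":0,"rz":-0.4,"tx":-36,"ty":131,"tz":-42,"hand":0.2}]' 30
python3 wv.py w; python3 nx.py " -.113,.027,.068,0,0"
```

```text
clock: 29.6
position: [0.5168, 0.1091, 0.1395]
tool_rot: [-3.138, -0.003, -2.977]
force: [0.1, -0.5, 0.4]
grip_width: 0.034
t 29.6 pos [0.5168 0.1091 0.1395] case [-0.1159  0.0315  0.1395] rot [-179.8   -0.2 -170.6] F [ 0.1 -0.5  0.4] w 0.034 q [0.11, 0.55, -0.59, 1.91, 0.42, 0.8, 1.03]
door_pull []
stock_right [(0.65, [5, 239, 92, 273])]
stock_left [(0.63, [146, 241, 208, 273])]
carton [(0.91, [63, 234, 159, 271])]
t 29.85 pos [0.5191 0.1078 0.1432] case [-0.1138  0.0299  0.1432] rot [-179.9    0.2 -170.8] F [ 0.7 -0.6  0.7] w 0.0345 q [0.12, 0.55, -0.59, 1.91, 0.42, 0.81, 1.03]
rot [-0.14  0.15  0.26] shift [-0.6 -2.8 75.2]
```

View pics/w.png

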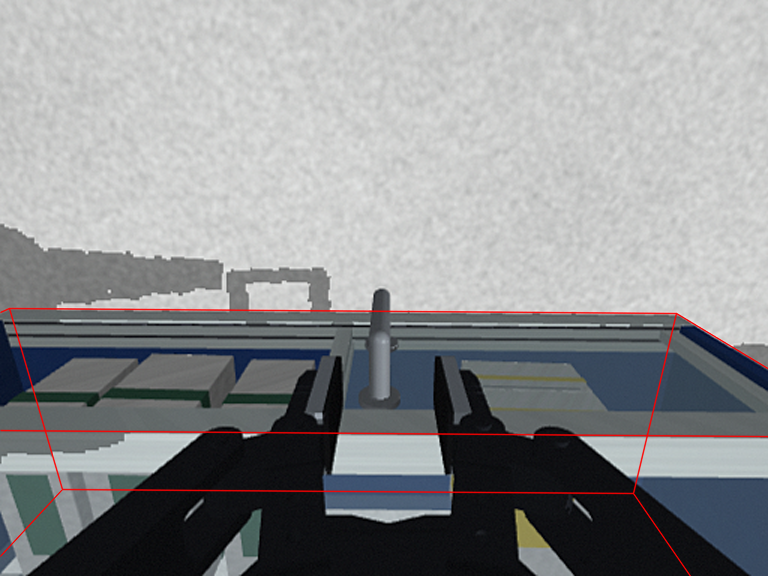

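```bash
python3 -m creep '[{"rx":-0.1,"ry":0,"rz":0.2,"tx":-0.6,"ty":-2.8,"tz":35,"hand":0.2},{"rx":-0.1,"ry":0,"rz":0.2,"tx":-0.6,"ty":-2.8,"tz":75,"hand":0.2},{"rx":-0.1,"ry":0,"rz":0.2,"tx":-0.6,"ty":-8,"tz":75,"hand":0.2},{"rx":-0.1,"ry":0,"rz":0.2,"tx":-0.6,"ty":-15,"tz":75,"hand":0.2},{"rx":-0.1,"ry":0,"rz":0.2,"tx":-0.6,"ty":-25,"tz":75,"hand":0.2},{"rx":-0.1,"ry":0,"rz":0.2,"tx":-0.6,"ty":-45,"tz":75,"hand":0.2},{"rx":-0.1,"ry":0,"rz":0.2,"tx":-0.6,"ty":-65,"tz":75,"hand":0.2},{"rx":-0.1,"ry":0,"rz":0.2,"tx":-0.6,"ty":-85,"tz":75,"hand":0.2}]' 30
python3 nx.py " -.113,-.207,.068,0,0"
```

```text
clock: 30.65
position: [0.534, 0.023, 0.0696]
tool_rot: [-3.141, 0.004, -2.984]
force: [-0.5, 1.8, -1.4]
grip_width: 0.0342
t 30.65 pos [0.534  0.023  0.0696] case [-0.1123 -0.0562  0.0696] rot [-180.     0.2 -171. ] F [-0.5  1.8 -1.4] w 0.0342 q [0.22, 0.66, -0.52, 1.94, 0.52, 0.67, 1.11]
rot [-0.03  0.23  0.09] shift [   0.9 -150.8    1.6]
```

```bash
python3 -m creep '[{"rx":0,"ry":0,"rz":0,"tx":0.5,"ty":-20,"tz":0.5,"hand":0.2},{"rx":0,"ry":0,"rz":0,"tx":0.5,"ty":-40,"tz":0.5,"hand":0.2},{"rx":0,"ry":0,"rz":0,"tx":0.5,"ty":-60,"tz":0.5,"hand":0.2},{"rx":0,"ry":0,"rz":0,"tx":0.5,"ty":-80,"tz":0.5,"hand":0.2},{"rx":0,"ry":0,"rz":0,"tx":0.5,"ty":-100,"tz":0.5,"hand":0.2},{"rx":0,"ry":0,"rz":0,"tx":0.5,"ty":-118,"tz":0.5,"hand":0.2},{"rx":0,"ry":0,"rz":0,"tx":0.5,"ty":-132,"tz":0.5,"hand":0.2},{"rx":0,"ry":0,"rz":0,"tx":0.5,"ty":-142,"tz":0.5,"hand":0.2}]' 30
python3 -m creep '[{"rx":0,"ry":0,"rz":0,"tx":0,"ty":-3,"tz":0,"hand":0.2},{"rx":0,"ry":0,"rz":0,"tx":0,"ty":-6,"tz":0,"hand":0.2},{"rx":0,"ry":0,"rz":0,"tx":0,"ty":-7,"tz":0,"hand":0.2}]' 30
python3 nx.py " -.113,-.207,.068,0,0"
```

```text
clock: 31.45
position: [0.5555, -0.1176, 0.0684]
tool_rot: [-3.141, 0.003, -2.985]
force: [-0.2, 2.4, 1.7]
grip_width: 0.0341
clock: 31.75
position: [0.556, -0.1225, 0.0672]
tool_rot: [-3.142, 0.002, -2.983]
force: [0.1, 2.0, 1.7]
grip_width: 0.0346
t 31.75 pos [ 0.556  -0.1225  0.0672] case [-0.1132 -0.2033  0.0672] rot [-1.800e+02  1.000e-01 -1.709e+02] F [0.1 2.  1.7] w 0.0346 q [0.48, 0.71, -0.53, 1.85, 0.52, 0.72, 1.39]
rot [-0.    0.09  0.15] shift [-0.1 -3.7 -0.8]
```

```bash
python3 -m creep '[{"rx":0,"ry":0,"rz":0,"tx":0,"ty":-2,"tz":0,"hand":0.2},{"rx":0,"ry":0,"rz":0,"tx":0,"ty":-3,"tz":0,"hand":0.2},{"rx":0,"ry":0,"rz":0,"tx":0,"ty":-3,"tz":0,"hand":0.2}]' 30
python3 nx.py
python3 -m creep '[{"rx":0,"ry":0,"rz":0,"tx":0,"ty":-1.5,"tz":0,"hand":0.2},{"rx":0,"ry":0,"rz":0,"tx":0,"ty":-2,"tz":0,"hand":0.2},{"rx":0,"ry":0,"rz":0,"tx":0,"ty":-2,"tz":0,"hand":0.2}]' 30
python3 nx.py
```

```text
clock: 32.05
position: [0.5565, -0.1257, 0.0671]
tool_rot: [-3.141, 0.002, -2.983]
force: [-0.0, 1.1, 0.7]
grip_width: 0.0342
t 32.05 pos [ 0.5565 -0.1257  0.0671] case [-0.1132 -0.2066  0.0671] rot [-1.800e+02  1.000e-01 -1.709e+02] F [-0.   1.1  0.7] w 0.0342 q [0.49, 0.71, -0.53, 1.85, 0.52, 0.72, 1.4]
clock: 32.35
position: [0.5567, -0.126, 0.067]
tool_rot: [3.14, 0.001, -2.982]
force: [-2.7, 10.0, 1.1]
grip_width: 0.0344
t 32.35 pos [ 0.5567 -0.126   0.067 ] case [-0.1131 -0.2069  0.067 ] rot [ 1.799e+02  1.000e-01 -1.708e+02] F [-2.7 10.   1.1] w 0.0344 q [0.49, 0.71, -0.53, 1.85, 0.51, 0.72, 1.4]
```

```bash
python3 -m creep '[{"rx":0,"ry":0,"rz":0,"tx":0,"ty":6,"tz":0,"hand":0.2},{"rx":0,"ry":0,"rz":0,"tx":0,"ty":10,"tz":0,"hand":0.2},{"rx":0,"ry":0,"rz":0,"tx":0,"ty":10,"tz":-30,"hand":0.2},{"rx":0,"ry":0,"rz":0,"tx":0,"ty":10,"tz":-75,"hand":0.2},{"rx":0,"ry":0,"rz":0,"tx":30,"ty":40,"tz":-120,"hand":0.2},{"rx":0,"ry":0,"rz":0,"tx":50,"ty":80,"tz":-160,"hand":0.2},{"rx":0,"ry":0,"rz":0,"tx":60,"ty":90,"tz":-200,"hand":0.2},{"rx":0,"ry":0,"rz":0,"tx":60,"ty":90,"tz":-200,"hand":0.2}]' 30
python3 -m creep '[{"rx":0,"ry":0,"rz":0,"tx":0,"ty":0,"tz":-10,"hand":0.2},{"rx":0,"ry":0,"rz":0,"tx":0,"ty":0,"tz":-10,"hand":0.2}]' 30
python3 wv.py x; python3 -c "
from h import *
p=viewer.grab_frame('side');cv2.imwrite('pics/y.png',cv2.resize(p['pixels'][100:300,150:350],None,fx=3,fy=3,interpolation=cv2.INTER_CUBIC))
p=viewer.grab_frame('scene');cv2.imwrite('pics/z.png',cv2.resize(p['pixels'][110:290,130:390],None,fx=3,fy=3,interpolation=cv2.INTER_CUBIC))"
```

```text
clock: 33.15
position: [0.4829, -0.0463, 0.271]
tool_rot: [-3.139, 0.006, -2.981]
force: [1.8, -0.9, 0.7]
grip_width: 0.0344
clock: 33.35
position: [0.4836, -0.0489, 0.2775]
tool_rot: [-3.141, 0.003, -2.984]
force: [0.7, -0.3, -1.3]
grip_width: 0.0342
t 33.35 pos [ 0.4836 -0.0489  0.2775] case [-0.1733 -0.1194  0.2775] rot [-179.9    0.2 -171. ] F [ 0.7 -0.3 -1.3] w 0.0342 q [0.56, 0.31, -0.72, 1.87, 0.24, 1.04, 1.47]
door_pull [(0.85, [177, 195, 354, 244])]
stock_right []
stock_left []
carton [(0.28, [156, 198, 512, 361])]
```

View pics/x.png

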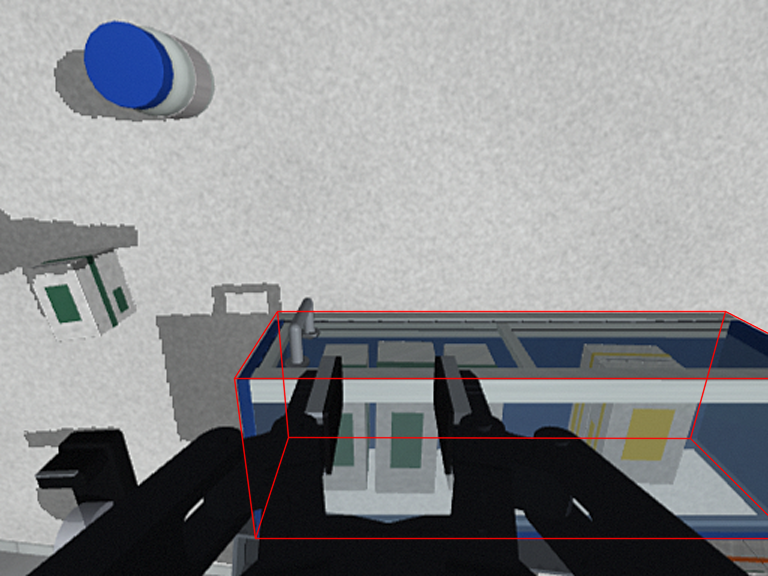

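View pics/y.png

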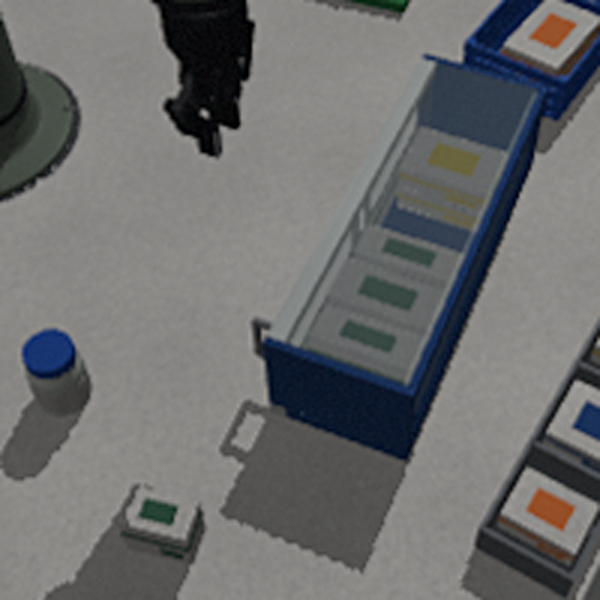

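View pics/z.png

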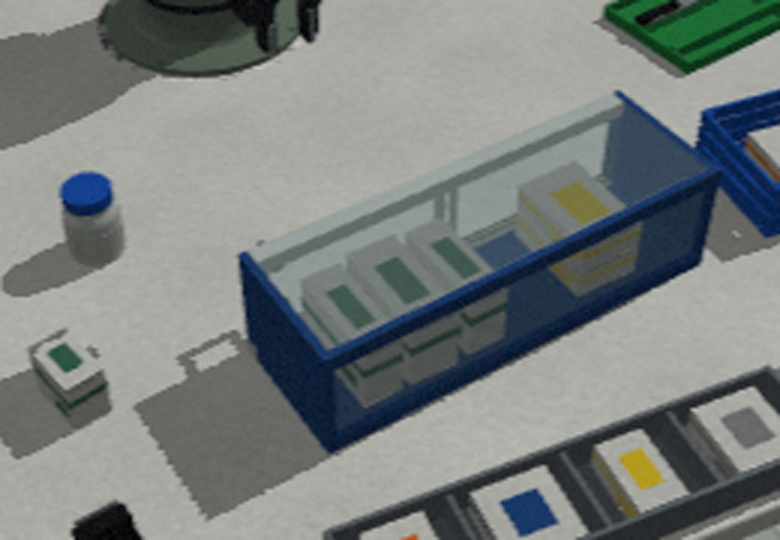

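Run:
```python
from h import *
st=show();p=viewer.grab_frame("wrist")
for y in (-.195,-.190): print(y,(proj(p,T2(C(),[[-.113,y,.108],[-.113,y,.04]]),st)*1.5).round(0).tolist())
i=cv2.resize(p["pixels"][190:260,170:350],None,fx=4,fy=4,interpolation=cv2.INTER_CUBIC);cv2.imwrite("pics/z2.png",i)
```

```text
t 33.7 pos [ 0.4829 -0.0485  0.2762] case [-0.1739 -0.1188  0.2762] rot [ 180.     0.  -170.9] F [ 0.2 -0.   0.2] w 0.0345 q [0.56, 0.31, -0.72, 1.88, 0.24, 1.04, 1.47]
-0.195 [[291.0, 332.0], [306.0, 302.0]]
-0.19 [[297.0, 332.0], [311.0, 302.0]]
```

View pics/z2.png

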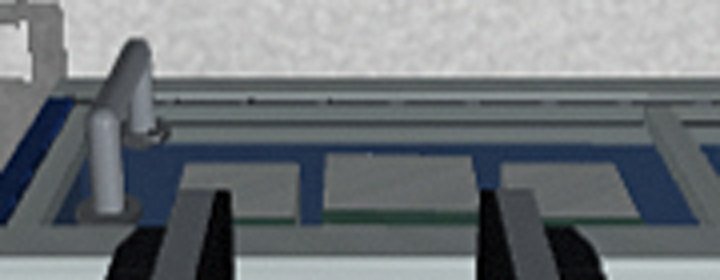

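```bash
python3 -m creep '[{"rx":0,"ry":0,"rz":0,"tx":0,"ty":-30,"tz":0,"hand":0},{"rx":0,"ry":0,"rz":0,"tx":0,"ty":-70,"tz":0,"hand":-0.6},{"rx":0,"ry":0,"rz":0,"tx":0,"ty":-76,"tz":0,"hand":-0.6},{"rx":0,"ry":0,"rz":0,"tx":0,"ty":-76,"tz":0,"hand":-0.6},{"rx":0,"ry":0,"rz":0,"tx":0,"ty":-76,"tz":0,"hand":-0.6},{"rx":0,"ry":0,"rz":0,"tx":0,"ty":-76,"tz":0,"hand":-0.6}]' 30
python3 - <<'E'
from h import *
st=show();p=viewer.grab_frame("wrist")
print((proj(p,T2(C(),[[-.113,-.195,.108],[-.113,-.195,.04],[-.113,-.19,.108],[-.085,-.235,.134],[-.078,-.225,.06]]),st)).round(1).tolist())
i=cv2.resize(p["pixels"][180:260,190:330],None,fx=5,fy=5,interpolation=cv2.INTER_CUBIC);cv2.imwrite("pics/z3.png",i)
E
```

```text
clock: 34.35
position: [0.495, -0.1222, 0.277]
tool_rot: [3.142, 0.002, -2.982]
force: [1.0, 0.9, 0.4]
grip_width: 0.0681
t 34.35 pos [ 0.495  -0.1222  0.277 ] case [-0.1734 -0.1935  0.277 ] rot [ 1.800e+02  1.000e-01 -1.708e+02] F [1.  0.9 0.4] w 0.0681 q [0.66, 0.35, -0.68, 1.82, 0.25, 1.06, 1.62]
[[256.9, 220.7], [257.1, 200.3], [261.1, 220.7], [221.5, 252.8], [235.4, 229.1]]
```

View pics/z3.png

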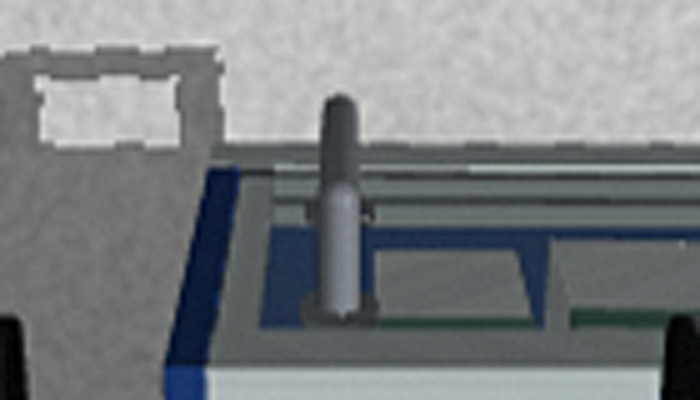

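```bash
python3 -c "
from h import *
show();print(bot.job_done())"
```

```text
t 34.4 pos [ 0.495  -0.1223  0.2771] case [-0.1734 -0.1937  0.2771] rot [-1.800e+02  1.000e-01 -1.708e+02] F [-0.7  0.4 -0.6] w 0.0684 q [0.66, 0.35, -0.68, 1.82, 0.25, 1.06, 1.62]
the job is handed in; nothing more can be done
None
```

The larger carton is in the gap, upright and against the back, and the door is shut. I handed the job in at 34.4 s with the robot touching nothing.

I slid the door fully open and set the carton on the sill, far end in the gap, gripping it from above. I then pushed it home with the closed fingers tilted under the header, and pulled the door back across by its pull.

- **Carton:** it stopped firmly against the back at about 12.5 N. In the picture its near end stood about 4 mm in front of the stock's near ends, where about 5 mm was expected.
- **Stock in the case:** both stock cartons measured within about 2 mm of where they started, after the push was nearly done. Later pictures showed nothing shifted, and the flat bundle looked untouched.
- **Door:** it stopped with about 10 N on it and did not move further. From where the fingers stopped, the pull sat at case y ≈ -194.7 mm, against -195 when shut. The last picture gave about -194 mm, or -195 after allowing for the case corner being read a little off. An earlier slanted view read -192 mm, which I put down to calibration error.
- **Other things on the counter:** the jar, small carton and basket look unmoved in the last pictures. The hand-gel bottle was not in the final close-ups, but the arm worked well away from it.

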